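Clear the carrying rack and load the bobbin dispenser

TASK

The bobbins came on the carrying rack, locked on its cross-drilled posts by looped spring clips. Pull out every clip that is on the rack, also from a post without a bobbin, and lay it fully inside the grey parts tray; slide every bobbin up off its post and mount it, neck up, on a spindle of the dark dispenser stand, one to a spindle, seated fully down on the plate.

Things in the scene. Friction and masses are not known exactly. Their poses are not given: they have to be found in the camera images.
- rack: carrying rack, fixed, on the left or the right: pale wooden plate 280 x 80 x 20 mm with a row of three plain steel posts (18 mm thick, top 114 mm above the bench) 95 mm apart along its x axis, each cross-drilled near its top (hole 6.5 mm, along the rack's y axis, 99 mm above the bench) for a spring clip. Origin: centre of the plate's underside
- tray: loose grey steel parts tray, 170 (x) x 120 (y) x 28 mm high, walls and floor 5 mm, 0.5 kg; origin at the centre of its underside
- post_0 (a point): foot of rack post 0: on its axis, on the plate's top, 20 mm above the bench; its axes are the rack's
- spindle_0 (a point): foot of spindle 0 of the dispenser stand: on its axis, 20 mm above the bench, where a bobbin's underside comes to rest. Stand: fixed, dark wooden plate 280 x 80 x 20 mm with a row of three brass spindles (16 mm thick, 53 mm high, the top 7 mm coned) 95 mm apart along its x axis, on the other side than the rack; this point has the stand's axes
- bobbin_0_mid (a point): bobbin 0 (may be absent), loose, 0.14 kg: wood, wound with copper, 73 mm high, flanges 56 mm across, the upper one's top 45 mm above its underside; above it a round neck to grip, 30 mm thick, 28 mm high; bore 22 mm right through. Point: on its axis, 36.5 mm above its underside; z towards the neck. Starts on a rack post, neck up; a clip in that post keeps it there
- clip_0_loop (a point): spring clip 0, loose, 36 g, flat, of dark steel wire 5 mm thick: centre of its closed loop, 29 mm long (x) and 25 mm wide (y), with straight sides. It lies in its own x-y plane; x points from leg to loop: it pulls out of its post along +x, clear after 30 mm. At the start the post's axis is 36 mm from here, at -x, and the clip 3 mm above a bobbin's neck; it may droop a few degrees
- clip_0_tip (a point): free tip of the straight leg of spring clip 0, on the wire's centre line, 53 mm from the loop's centre along the clip's -x. A sprung arm beside the leg (on its +y side, reaching up to 15 mm from the leg's line) hooks round the post and lets go at a pull of a few newtons
- post_1 (a point): foot of rack post 1: on its axis, on the plate's top, 20 mm above the bench; its axes are the rack's
- spindle_1 (a point): foot of spindle 1 of the dispenser stand: on its axis, 20 mm above the bench, where a bobbin's underside comes to rest. Stand: fixed, dark wooden plate 280 x 80 x 20 mm with a row of three brass spindles (16 mm thick, 53 mm high, the top 7 mm coned) 95 mm apart along its x axis, on the other side than the rack; this point has the stand's axes
- bobbin_1_mid (a point): bobbin 1 (may be absent), loose, 0.14 kg: wood, wound with copper, 73 mm high, flanges 56 mm across, the upper one's top 45 mm above its underside; above it a round neck to grip, 30 mm thick, 28 mm high; bore 22 mm right through. Point: on its axis, 36.5 mm above its underside; z towards the neck. Starts on a rack post, neck up; a clip in that post keeps it there
- clip_1_loop (a point): spring clip 1, loose, 36 g, flat, of dark steel wire 5 mm thick: centre of its closed loop, 29 mm long (x) and 25 mm wide (y), with straight sides. It lies in its own x-y plane; x points from leg to loop: it pulls out of its post along +x, clear after 30 mm. At the start the post's axis is 36 mm from here, at -x, and the clip 3 mm above a bobbin's neck; it may droop a few degrees
- clip_1_tip (a point): free tip of the straight leg of spring clip 1, on the wire's centre line, 53 mm from the loop's centre along the clip's -x. A sprung arm beside the leg (on its +y side, reaching up to 15 mm from the leg's line) hooks round the post and lets go at a pull of a few newtons
- post_2 (a point): foot of rack post 2: on its axis, on the plate's top, 20 mm above the bench; its axes are the rack's
- spindle_2 (a point): foot of spindle 2 of the dispenser stand: on its axis, 20 mm above the bench, where a bobbin's underside comes to rest. Stand: fixed, dark wooden plate 280 x 80 x 20 mm with a row of three brass spindles (16 mm thick, 53 mm high, the top 7 mm coned) 95 mm apart along its x axis, on the other side than the rack; this point has the stand's axes
- bobbin_2_mid (a point): bobbin 2 (may be absent), loose, 0.14 kg: wood, wound with copper, 73 mm high, flanges 56 mm across, the upper one's top 45 mm above its underside; above it a round neck to grip, 30 mm thick, 28 mm high; bore 22 mm right through. Point: on its axis, 36.5 mm above its underside; z towards the neck. Starts on a rack post, neck up; a clip in that post keeps it there
- clip_2_loop (a point): spring clip 2, loose, 36 g, flat, of dark steel wire 5 mm thick: centre of its closed loop, 29 mm long (x) and 25 mm wide (y), with straight sides. It lies in its own x-y plane; x points from leg to loop: it pulls out of its post along +x, clear after 30 mm. At the start the post's axis is 36 mm from here, at -x, and the clip 3 mm above a bobbin's neck; it may droop a few degrees
- clip_2_tip (a point): free tip of the straight leg of spring clip 2, on the wire's centre line, 53 mm from the loop's centre along the clip's -x. A sprung arm beside the leg (on its +y side, reaching up to 15 mm from the leg's line) hooks round the post and lets go at a pull of a few newtons

How it is judged:
By the outcome, as a careful person would: the job done as asked, in the order asked, and still so for the second after the job is handed in, with the robot touching nothing.
Of bobbin_0, bobbin_1, bobbin_2 only 2 to 3 are there at a start; the rules pass over those that are not, and their reading is None.
At some moment in a run one of tray may be knocked a few centimetres aside while the robot is not near it.
It also fails if it takes over 208 s, if anything falls off the work surface, if the arm or the gripper's body presses on something with over 40 N, if the wrist force passes 120 N, or if a joint passes its speed limit or range.

ROBOT

A 7-joint arm with a two-finger parallel gripper is mounted at the origin on the work surface; the furniture and walls round the work are solid. World frame = base frame: x ahead of the robot, y to its left, z up, the work surface at z = 0. Lengths are in m, angles in rad, forces in N, time in s.
With the tool pointing down it reaches from about 0.4 to 0.9 m from the base axis. Payload 5.5 kg.
Tool frame: the origin (TCP) lies on the centre line of the jaws, within the pads' length; the fingertips stand 22 mm ahead of it and the grasp point (between the pads) lies 3 mm ahead of it (bot.tip_reach is the distance from the TCP to the fingertips, in m); z points along the fingers, x is the direction in which the jaws open and shut, and the axes are right-handed (so a half turn about z gives the same grasp; the last joint's range is limited). The gripper opens to 92 mm and grips with 3 to 60 N. Pads are 19 mm wide; open, the fingers measure 130 mm over their backs; the gripper's body (75 mm by 190 mm) begins 47 mm behind the grasp point.
Start: joints at [-0.839, 0.501, -0.427, 1.55, 0.221, 1.138, -0.21], TCP at [0.294, 0.58, 0.249] pointing down, gripper open.
Joint ranges: [-2.88, 2.88], [-0.31, 2.03], [-1.54, 1.56], [0.2, 2.42], [-1.41, 4.55], [0.19, 2.02], [-2.57, 2.57]. Speed limits (rad/s): [2.57, 2.57, 3.14, 3.14, 3.14, 3.14, 3.14].

INTERFACE

Orientations are given as a 3x3 rotation matrix whose columns are the frame's x, y, z axes.
In Python, from workcell import bot gives the robot as it stands.
- The arm moves only by the shell command python3 -m handwheel 'ROWS' [OPENING] [FORCE]. ROWS is JSON, a list that holds one entry, the list of rows, each a list of 6 numbers: the shift along the tool's x, y, z as a fraction of full scale, then the turn, a rotation vector about the tool's x, y, z as a fraction of full scale. A call has 1 to 10 rows; each row shifts and turns the commanded pose from where the row before left it, along the tool's axes as they then stand; what a row does not reach is not made up. Full scale, the value 1, is 0.05 m for a shift and 0.12 rad for a turn. A row lasts 1/10 s, in which the tool goes at most 50 mm and 8.59 degrees, less where a joint would pass 70% of its speed; a pose out of reach is approached as far as the arm can. A call with a number of a shift or a turn outside -1 to 1 is refused whole. A call with a gripper value outside its range is refused whole. OPENING is the opening, from 0 (shut) to 1 (fully open), set as the call begins (- or left out, the last holds). The fingers move at their own pace and stop on an object; FORCE is the grip in N (left out, the last holds). Time passes only in rows, so rows that do not move let the fingers close. It gives the time, the measured TCP pose, the force and the opening at its end, in the units of the state.
- bot.state(): the state, without advancing time (a new reading comes with each control period).
- bot.read_camera(name): name is "scene" or "top" or "wrist"; returns a dict with "img" (420x560x3 uint8, red, green, blue), "fx", "fy", "cx", "cy" (pixels), "R" (3x3) and "t" (3): a world point X has camera coordinates R X + t; the wrist camera has in their place "tool_from_camera" (4x4, takes a point from camera to tool coordinates, whose origin is the TCP and whose axes are the tool frame's). Camera axes: x right, y down, z forward; pixel columns grow to the right and rows downward; lengths in m; the calibration is good to about 2 mm. A picture is of the moment at which its call begins: read the wrist's pose just before it. There is no depth.
- bot.job_done(): hands the job in, once; it reports no verdict.
Trained networks look in a picture, given as the dict that the camera call returned (one of the last four; its "shot" number tells which), for a name from the list of things; names that differ only in an ending like _2 or _b are one class to them, and where a whole thing is asked for, a point or a joint stands for the part that bears it (a point fixed in the world has none). Each returns a list of dicts, best first, with "p" (0 to 1); they miss things now and then, are a little off and sometimes report something else, mostly with a low value. They report only what shows in the picture. A call takes as long as a camera call.
- bot.find_in(picture, target): "centre" ([x, y, z] in m, in the coordinates of the camera as it stood for that picture, good to about 4 mm: the middle of the surface that is visible of it).
The state is a dict: "clock": time; "joint_pos": joint angles; "qd": joint speeds; "joint_torque": joint torques, N m; "tool_pos": TCP position; "eef_rot": TCP orientation; "force": force on the tool from outside, world axes, zero at the start; "wrist_torque": the same for the moment, N m; "grip_width": opening from 0.0 (shut) to 1.0 (fully open).
Only numpy, scipy, OpenCV 4.12 (cv2) and the standard library are available. Lean on these libraries where they do the work, as an engineer would, in place of code of your own. Each camera call takes 0.05 s, during which the arm holds its last target.

## Working session

There is one attempt and no reset: what is moved stays moved. The work goes in short steps, Python scripts to look and compute and a shell command to move; the robot and the scene stay as the last step left them, time stands still between calls to the robot, and variables do not carry over. Pictures are saved under pics/ and viewed, and the job is handed in when it is done.

```bash
ls; mkdir -p pics
cat > h.py <<'E'
import numpy as np,cv2
from workcell import bot
def snap(n,f):
    s=bot.state(); p=bot.read_camera(n); cv2.imwrite('pics/'+f,p['img'][:,:,::-1]); return s,p
def w(s,p,c):
    c=np.array(c)
    if 'R' in p: return np.array(p['R']).T@(c-np.array(p['t']))
    T=np.array(p['tool_from_camera']); q=T[:3,:3]@c+T[:3,3]
    return np.array(s['eef_rot'])@q+np.array(s['tool_pos'])
E
python3 - <<'E'
from h import *
np.set_printoptions(precision=4,suppress=True)
st=bot.state(); print({k:np.round(v,3).tolist() for k,v in st.items()})
for n in ['scene','top']:
    s,p=snap(n,n+'0.png'); print(n,p['fx'],p['cx'],p['cy'],np.array(p['R']).tolist(),p['t'])
    for t in ['rack','tray','bobbin_0_mid','clip_0_loop','clip_0_tip','spindle_0','post_0']:
        try:
            for d in bot.find_in(p,t): print(t,round(d['p'],2),w(s,p,d['centre']))
        except Exception as e: print(t,e)
print(bot.state()['clock'])
E
```

```text
pics
{'clock': 0.0, 'joint_pos': [-0.839, 0.502, -0.427, 1.551, 0.221, 1.138, -0.21], 'qd': [0.001, -0.0, -0.0, 0.002, 0.0, -0.0, -0.0], 'joint_torque': [-0.0, -56.659, -5.817, -27.912, -0.069, 0.031, 0.0], 'tool_pos': [0.293, 0.579, 0.248], 'eef_rot': [[0.452, 0.892, -0.001], [0.892, -0.452, -0.002], [-0.002, -0.0, -1.0]], 'force': [0.041, -0.129, 0.386], 'wrist_torque': [0.004, 0.031, 0.005], 'grip_width': 1.001}
scene 477.8427057606193 274.1703446441132 207.36793174802693 [[0.6181293817261296, -0.7858391833038669, 0.01930920586622442], [-0.3466340737420814, -0.2945394607781379, -0.8905567499971536], [0.705521712187401, 0.5437860645776382, -0.4544621321995077]] [-0.361   0.2681  0.804 ]
rack 0.85 [ 0.445  -0.2742  0.0219]
tray 0.93 [0.569  0.0018 0.0083]
bobbin_0_mid 0.85 [ 0.4084 -0.2737  0.0611]
clip_0_loop 0.63 [ 0.4268 -0.2846  0.0995]
clip_0_loop 0.3 [0.4965 0.2134 0.0213]
spindle_0 0.74 [0.495  0.2099 0.0196]
post_0 0.89 [ 0.4464 -0.2719  0.0197]
top 461.4710455328585 282.4684712107787 207.88602052318637 [[0.020725568152577634, -0.9997409858436934, -0.009402768157975932], [-0.9888726840657158, -0.019112694937227268, -0.14753141902965344], [0.1473134940642559, 0.012355813065770879, -0.989012673503259]] [-0.0206  0.5454  0.9572]
rack 0.85 [ 0.5004 -0.2381  0.0167]
rack 0.19 [ 0.4279 -0.2817  0.097 ]
tray 0.71 [0.5744 0.0011 0.0028]
bobbin_0_mid 0.73 [ 0.4157 -0.2527  0.0625]
bobbin_0_mid 0.29 [ 0.5009 -0.2392  0.0209]
bobbin_0_mid 0.22 [0.5125 0.2194 0.02  ]
clip_0_loop 0.49 [ 0.4241 -0.2832  0.0954]
clip_0_tip 0.5 [ 0.4316 -0.2841  0.0975]
clip_0_tip 0.31 [ 0.4163 -0.2505  0.062 ]
spindle_0 0.7 [0.5094 0.222  0.0222]
post_0 0.96 [ 0.5005 -0.2419  0.0235]
0.8
```

View pics/scene0.png

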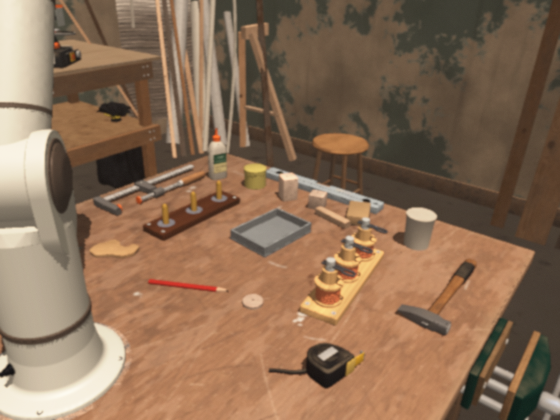

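View pics/top0.png

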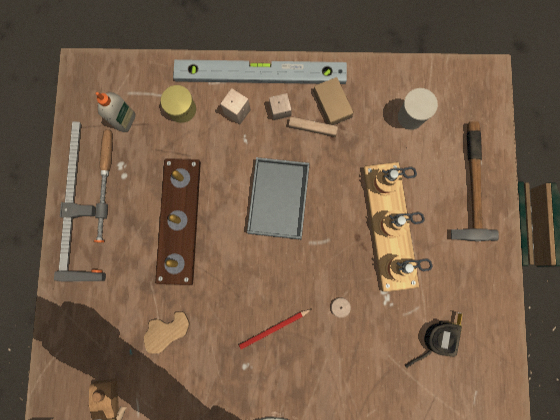

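Top view: the stand is at left (spindles about (175,175), (175,218), (172,262)) and the tray in the middle at (278,198). The rack is at right with three bobbins and three clips, their loops pointing right (about (408,172), (417,217), (424,265)). I'll zoom in for pixel measurements.

Run:
```python
import cv2,numpy as np
im=cv2.imread('pics/top0.png')
a=cv2.resize(im[150:300,355:445],None,fx=4,fy=4,interpolation=cv2.INTER_CUBIC)
b=cv2.resize(im[150:300,145:215],None,fx=4,fy=4,interpolation=cv2.INTER_CUBIC)
cv2.imwrite('pics/z0.png',np.hstack([a,b]))
```

```text
(no output)
```

View pics/z0.png

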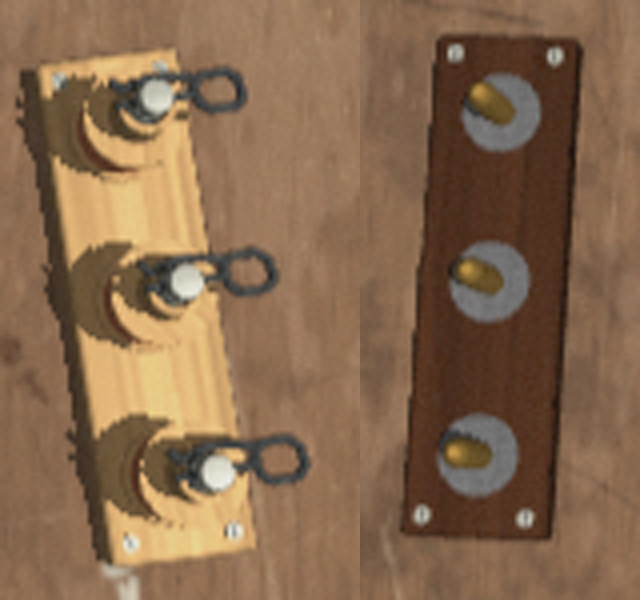

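```bash
cat >> h.py <<'E'
def ray(s,p,u,v,z):
    d=np.array([(u-p['cx'])/p['fx'],(v-p['cy'])/p['fy'],1.])
    o=w(s,p,[0,0,0]); q=w(s,p,d)-o
    return o+q*(z-o[2])/q[2]
E
python3 - <<'E'
from h import *
np.set_printoptions(precision=4,suppress=True)
s,p=snap('top','top1.png')
for n,z,L in [('post',.114,[(394.2,174.2),(401.5,220.2),(409.2,268.2)]),('loop',.099,[(409.5,172.7),(417.5,217.5),(425.2,265.2)]),('disc',.02,[(180.2,178),(177.2,220.2),(174.5,263.7)]),
 ('rackcorner',.02,[(365,166.5),(399,162.5),(382.5,291),(418.7,287)]),('tray',.028,[(256,158),(309,161.5),(247,236),(301,239.5)])]:
    P=[ray(s,p,u,v,z) for u,v in L]; print(n,np.array(P)); 
    if len(P)==3: print(np.linalg.norm(P[0]-P[1]),np.linalg.norm(P[1]-P[2]), np.degrees(np.arctan2(*(P[0]-P[2])[1::-1])))
E
```

```text
post [[ 0.6078 -0.2346  0.114 ]
 [ 0.5145 -0.2477  0.114 ]
 [ 0.4202 -0.2611  0.114 ]]
0.09413682108372111 0.0952992390179886 8.035083625106418
loop [[ 0.6149 -0.2694  0.099 ]
 [ 0.5226 -0.2837  0.099 ]
 [ 0.4271 -0.2969  0.099 ]]
0.09345387209205978 0.09635565752082795 8.312103063705434
disc [[0.6117 0.2202 0.02  ]
 [0.5168 0.2218 0.02  ]
 [0.4216 0.2225 0.02  ]]
0.09493518569794493 0.09517550417577746 -0.675205968411409
rackcorner [[ 0.6456 -0.1917  0.02  ]
 [ 0.6562 -0.2676  0.02  ]
 [ 0.3727 -0.2276  0.02  ]
 [ 0.3828 -0.3052  0.02  ]]
tray [[ 0.6586  0.0517  0.028 ]
 [ 0.6528 -0.0663  0.028 ]
 [ 0.4843  0.0662  0.028 ]
 [ 0.4791 -0.0511  0.028 ]]
```

```bash
cat > go.py <<'E'
# usage: go.py x y z yawdeg -> prints what to type
import sys
from h import *
def plan(t,yaw):
    s=bot.state(); R=np.array(s['eef_rot']); p=np.array(s['tool_pos'])
    a=np.radians(yaw); c,n=np.cos(a),np.sin(a)
    Rt=np.array([[c,n,0],[n,-c,0],[0,0,-1.]])
    from scipy.spatial.transform import Rotation as X
    rv=X.from_matrix(R.T@Rt).as_rotvec()/.12
    print('t',round(s['clock'],2),'pos',p.round(4),'F',np.round(s['force'],1),'w',round(s['grip_width']*92,1))
    print('turn units',rv.round(3),'then shift units',(Rt.T@(np.array(t)-p)/.05).round(3))
if __name__=='__main__': plan([float(x) for x in sys.argv[1:4]],float(sys.argv[4]))
E
python3 -m handwheel '[[[0,0,0,0,0,1],[0,0,0,0,0,1],[0,0,0,0,0,1],[0,0,0,0,0,1],[0,0,0,0,0,1],[0,0,0,0,0,1],[0,0,0,0,0,1],[0,0,0,0,0,1]]]' 0.5
python3 go.py 0.5 -0.28 0.30 8.1
```

```text
clock: 1.65
tool_pos: [0.2936, 0.5799, 0.2487]
eef_rot: [[0.991, 0.137, -0.0], [0.137, -0.991, 0.0], [-0.0, -0.0, -1.0]]
force: [0.1, -0.3, -0.3]
grip_width: 0.5
t 1.65 pos [0.2936 0.5799 0.2487] F [ 0.1 -0.3 -0.3] w 46.0
turn units [-0.001  0.001 -0.035] then shift units [ 1.664 17.608 -1.026]
```

```bash
python3 -m handwheel '[[[0.4,0.88,-0.1,0,0,0],[0.4,0.88,-0.1,0,0,0],[0.4,0.88,-0.1,0,0,0],[0.4,0.88,-0.1,0,0,0],[0.4,0.88,-0.1,0,0,0],[0.4,0.88,-0.1,0,0,0],[0.4,0.88,-0.1,0,0,0],[0.4,0.88,-0.1,0,0,0],[0.4,0.88,-0.1,0,0,0],[0.4,0.88,-0.1,0,0,0]]]'
python3 go.py 0.5 -0.28 0.30 8.1
python3 -m handwheel '[[[-0.25,0.88,0,0,0,0],[-0.25,0.88,0,0,0,0],[-0.25,0.88,0,0,0,0],[-0.25,0.88,0,0,0,0],[-0.25,0.88,0,0,0,0],[-0.25,0.88,0,0,0,0],[-0.25,0.88,0,0,0,0],[-0.25,0.88,0,0,0,0],[-0.25,0.88,0,0,0,0],[0,0.88,0,0,0,0]]]'
python3 go.py 0.5 -0.28 0.30 8.1
python3 - <<'E'
from h import *
np.set_printoptions(precision=4,suppress=True)
s,p=snap('wrist','w0.png'); print(np.array(p['tool_from_camera']),p['fx'],np.array(s['joint_pos']))
for t in ['bobbin_0_mid','clip_0_loop','clip_0_tip','post_0']:
  for d in bot.find_in(p,t): print(t,round(d['p'],2),w(s,p,d['centre']))
E
```

```text
clock: 2.65
tool_pos: [0.5547, 0.171, 0.2993]
eef_rot: [[0.99, 0.142, 0.001], [0.142, -0.99, 0.0], [0.001, -0.0, -1.0]]
force: [1.0, 0.0, -0.5]
grip_width: 0.5
t 2.65 pos [0.5547 0.171  0.2993] F [ 1.   0.  -0.5] w 46.0
turn units [-0.002 -0.006  0.008] then shift units [-2.354  8.775 -0.014]
clock: 3.65
tool_pos: [0.5033, -0.2812, 0.2992]
eef_rot: [[0.99, 0.14, 0.0], [0.14, -0.99, -0.0], [0.0, 0.0, -1.0]]
force: [0.9, 0.1, 0.1]
grip_width: 0.498
t 3.65 pos [ 0.5033 -0.2812  0.2992] F [0.9 0.1 0.1] w 45.8
turn units [ 0.002 -0.    -0.005] then shift units [-0.062 -0.033 -0.015]
[[ 1.      0.0004  0.0004 -0.0006]
 [-0.0005  0.9629  0.27   -0.0729]
 [-0.0002 -0.27    0.9629 -0.136 ]
 [ 0.      0.      0.      1.    ]] 304.5104913033847 [ 0.2733  0.2939  0.2342  1.7017 -0.0734  1.1544  0.6683]
bobbin_0_mid 0.89 [ 0.4278 -0.2509  0.067 ]
clip_0_loop 0.7 [ 0.4305 -0.2846  0.0987]
clip_0_tip 0.83 [ 0.4326 -0.2806  0.0967]
post_0 0.92 [ 0.5045 -0.2383  0.0222]
```

View pics/w0.png

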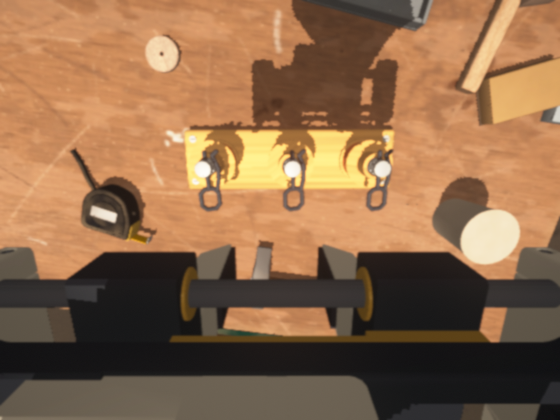

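Wrist view: post tops at about (204,169), (292,169), (382,169), and loops at (210,199), (293,199), (376,199).

Run:
```python
from h import *
np.set_printoptions(precision=4,suppress=True)
im=cv2.imread('pics/w0.png')
cv2.imwrite('pics/z1.png',cv2.resize(im[120:220,180:400],None,fx=3.6,fy=3.6,interpolation=cv2.INTER_CUBIC))
s,p=snap('wrist','w1.png')
for z,L in [(.114,[(204,169),(292,169),(382,169)]),(.099,[(210,199),(293,199),(376,199)])]:
    print(np.array([ray(s,p,u,v,z) for u,v in L]))
```

```text
[[ 0.4247 -0.2576  0.114 ]
 [ 0.5162 -0.2445  0.114 ]
 [ 0.6097 -0.2311  0.114 ]]
[[ 0.4309 -0.2928  0.099 ]
 [ 0.5236 -0.2795  0.099 ]
 [ 0.6164 -0.2662  0.099 ]]
```

View pics/z1.png

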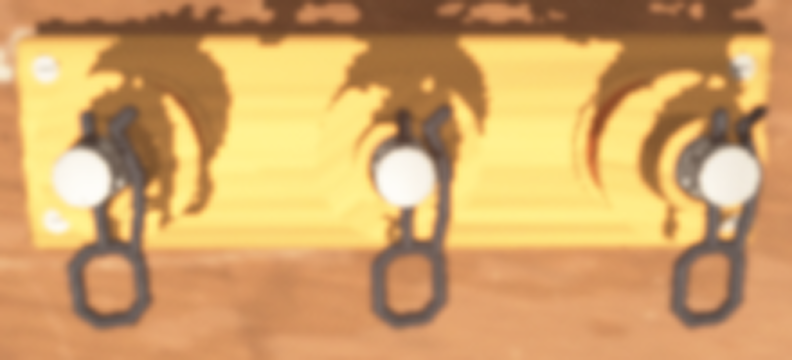

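```bash
python3 go.py 0.523 -0.283 0.108 8.1
```

```text
t 3.95 pos [ 0.5052 -0.2774  0.2985] F [-0.1  0.5 -0.6] w 46.4
turn units [-0.009  0.     0.019] then shift units [0.337 0.161 3.81 ]
```

Run:
```python
from h import *
for i in range(4):
    s,p=snap('wrist','w2.png'); print(np.round(s['tool_pos'],4))
im=cv2.imread('pics/w2.png')
cv2.imwrite('pics/z2.png',cv2.resize(im[120:220,180:400],None,fx=3.6,fy=3.6,interpolation=cv2.INTER_CUBIC))
```

```text
[ 0.5052 -0.2774  0.2985]
[ 0.5053 -0.2771  0.2986]
[ 0.5053 -0.277   0.2987]
[ 0.5053 -0.2772  0.2988]
```

View pics/z2.png

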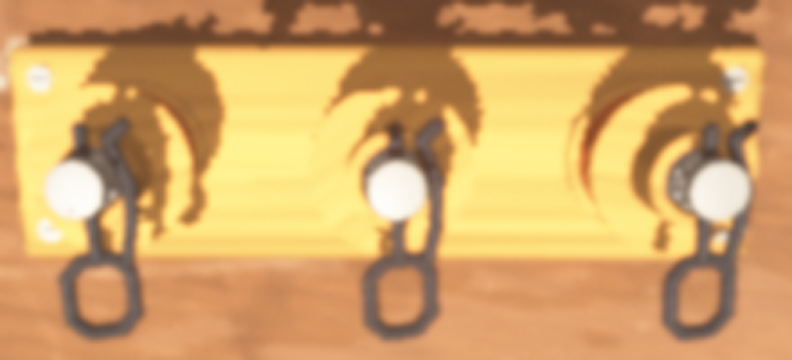

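```bash
python3 - <<'E'
from h import *
np.set_printoptions(precision=4,suppress=True)
s,p=snap('wrist','w3.png')
for z,L in [(.114,[(75,189),(396,190),(720,190)]),(.099,[(102,297),(400,297),(699,297)])]:
    print(np.array([ray(s,p,180+u/3.6,120+v/3.6,z) for u,v in L]))
E
python3 go.py 0.523 -0.283 0.15 8.1
```

```text
[[ 0.4221 -0.2613  0.114 ]
 [ 0.5152 -0.248   0.114 ]
 [ 0.6091 -0.2343  0.114 ]]
[[ 0.4298 -0.2966  0.099 ]
 [ 0.5227 -0.2831  0.099 ]
 [ 0.6159 -0.2695  0.099 ]]
t 4.2 pos [ 0.5052 -0.2777  0.2988] F [0.6 0.3 0.2] w 45.8
turn units [-0.002 -0.003  0.022] then shift units [0.337 0.156 2.977]
```

```bash
python3 -m handwheel '[[[0.11,0.05,0.9,0,0,0],[0.11,0.05,0.9,0,0,0],[0.11,0.05,0.6,0,0,0],[0,0,0.4,0,0,0],[0,0,0,0,0,0],[0,0,0,0,0,0],[0,0,0,0,0,0]]]' 0.5
python3 go.py 0.523 -0.284 0.108 8.1
```

```text
clock: 4.9
tool_pos: [0.5233, -0.2843, 0.1605]
eef_rot: [[0.99, 0.142, 0.003], [0.142, -0.99, -0.001], [0.002, 0.001, -1.0]]
force: [0.7, -0.3, 0.8]
grip_width: 0.501
t 4.9 pos [ 0.5233 -0.2843  0.1605] F [ 0.7 -0.3  0.8] w 46.1
turn units [ 0.012 -0.02   0.008] then shift units [-0.005 -0.007  1.049]
```

```bash
python3 -m handwheel '[[[0,0,0.5,0,0,0],[0,0,0.3,0,0,0],[0,0,0.25,0,0,0],[0,0,0,0,0,0],[0,0,0,0,0,0]]]'
python3 -m handwheel '[[[0,0,0,0,0,0],[0,0,0,0,0,0],[0,0,0,0,0,0],[0,0,0,0,0,0],[0,0,0,0,0,0],[0,0,0,0,0,0]]]' 0 25
python3 - <<'E'
from h import *
s,p=snap('wrist','w4.png'); print(np.round(s['tool_pos'],4), s['grip_width']*92)
E
```

```text
clock: 5.4
tool_pos: [0.5223, -0.2841, 0.1064]
eef_rot: [[0.99, 0.141, -0.0], [0.141, -0.99, -0.0], [-0.0, -0.0, -1.0]]
force: [0.5, -0.3, 0.4]
grip_width: 0.498
clock: 6.0
tool_pos: [0.5224, -0.2841, 0.1064]
eef_rot: [[0.99, 0.141, 0.001], [0.141, -0.99, -0.0], [0.0, 0.0, -1.0]]
force: [0.9, 0.7, 1.7]
grip_width: 0.252
[ 0.5224 -0.2841  0.1064] 23.190197678562264
```

View pics/w4.png

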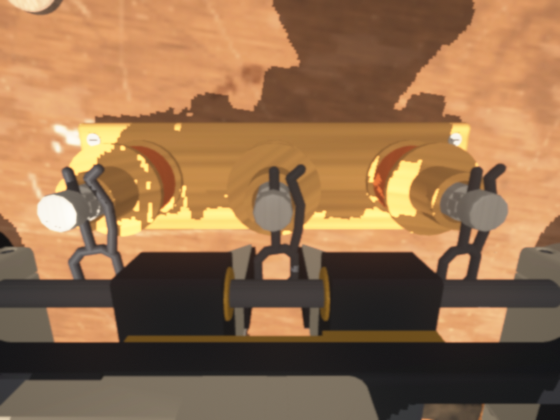

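The loop is held between the pads at (278,265), width 23 mm. Next: pull, then lift.

```bash
python3 -m handwheel '[[[0,0.15,0,0,0,0],[0,0.15,0,0,0,0],[0,0.15,0,0,0,0],[0,0.15,0,0,0,0],[0,0.15,0,0,0,0],[0,0.15,0,0,0,0],[0,0.15,0,0,0,0],[0,0.15,0,0,0,0],[0,0,0,0,0,0]]]'
python3 -m handwheel '[[[0,0,-0.6,0,0,0],[0,0,-0.7,0,0,0],[0,0,-0.7,0,0,0],[0,0,-0.5,0,0,0],[0,0,0,0,0,0],[0,0,0,0,0,0]]]'
python3 - <<'E'
from h import *
s,p=snap('wrist','w5.png'); print(np.round(s['tool_pos'],4), s['grip_width']*92)
s,p=snap('top','t5.png');
im=p['img'][:,:,::-1]; cv2.imwrite('pics/t5z.png',cv2.resize(im[140:320,230:450],None,fx=3.5,fy=3.3))
E
```

```text
clock: 6.95
tool_pos: [0.5305, -0.3451, 0.1063]
eef_rot: [[0.99, 0.14, 0.0], [0.14, -0.99, -0.001], [-0.0, 0.001, -1.0]]
force: [-1.2, -0.6, -0.6]
grip_width: 0.253
clock: 7.55
tool_pos: [0.5309, -0.3431, 0.2316]
eef_rot: [[0.99, 0.142, 0.001], [0.142, -0.99, -0.0], [0.001, 0.0, -1.0]]
force: [-0.2, 0.7, -1.4]
grip_width: 0.253
[ 0.5309 -0.3431  0.2316] 23.262766271972538
```

View pics/w5.png

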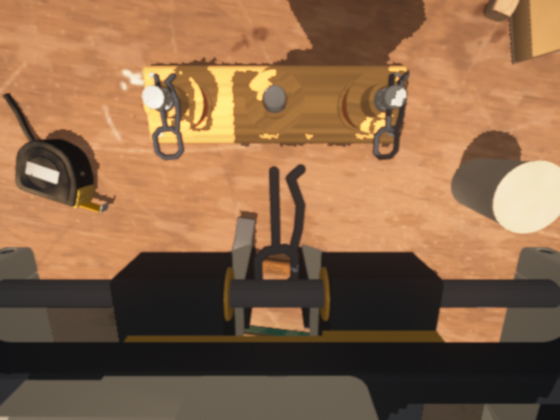

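View pics/t5z.png

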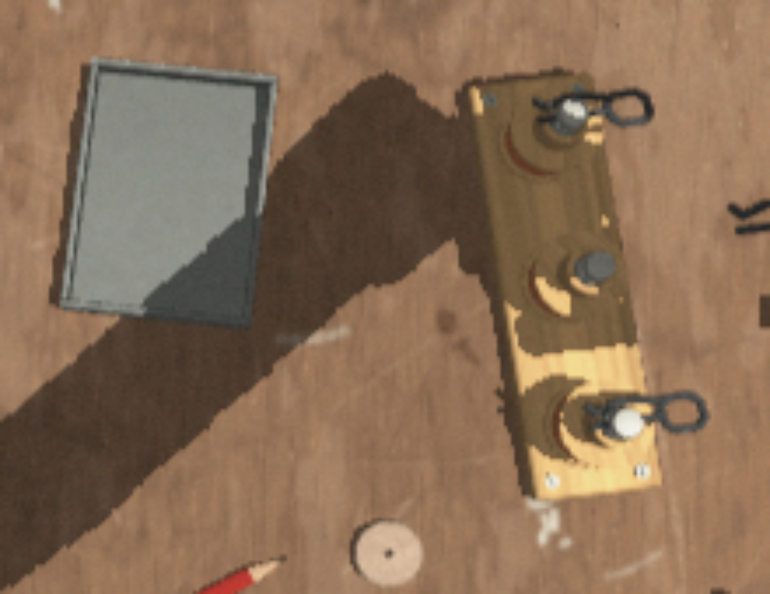

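Clip is out and held ((275,170)–(280,290)). The tray hasn't moved; its centre is about (0.569, 0.000), yaw about −4.5°.

```bash
python3 -m handwheel '[[[0,0,0,0,0,0.9],[0,0,0,0,0,0.93],[0,-0.8,0,0,0,0],[0,-0.8,0,0,0,0],[0,-0.8,0,0,0,0],[0,-0.8,0,0,0,0],[0,-0.8,0,0,0,0],[0,-0.8,0,0,0,0],[0,-0.8,0,0,0,0],[0,-0.8,0,0,0,0]]]'
python3 -m handwheel '[[[0,0,0,0,0,0],[0,0,0,0,0,0]]]'
python3 go.py .531 -.016 .032 -4.5
python3 - <<'E'
from h import *
s,p=snap('top','t6.png');
for n in ['tray']:
  for d in bot.find_in(p,n): print(d['p'],w(s,p,d['centre']))
s,p=snap('wrist','w6.png')
E
```

```text
clock: 8.65
tool_pos: [0.5544, -0.0226, 0.2296]
eef_rot: [[0.997, -0.077, -0.003], [-0.077, -0.997, -0.0], [-0.003, 0.0, -1.0]]
force: [1.4, -0.7, -1.6]
grip_width: 0.255
clock: 8.85
tool_pos: [0.5546, -0.0228, 0.2297]
eef_rot: [[0.997, -0.074, -0.003], [-0.074, -0.997, -0.0], [-0.003, 0.0, -1.0]]
force: [-0.3, -1.0, -0.5]
grip_width: 0.251
t 8.85 pos [ 0.5546 -0.0228  0.2297] F [-0.3 -1.  -0.5] w 23.1
turn units [0.002 0.023 0.035] then shift units [-0.482 -0.099  3.954]
```

View pics/w6.png

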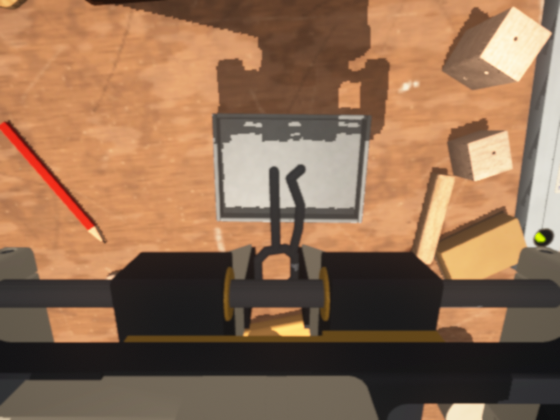

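Run:
```python
from h import *
np.set_printoptions(precision=4,suppress=True)
s,p=snap('wrist','w7.png')
P=np.array([ray(s,p,u,v,.028) for u,v in [(216,116),(367,117),(217,220),(362,222)]]);print(P,P.mean(0))
```

```text
[[ 0.4972  0.0638  0.028 ]
 [ 0.6566  0.0501  0.028 ]
 [ 0.4831 -0.0505  0.028 ]
 [ 0.6509 -0.0663  0.028 ]] [ 0.572  -0.0007  0.028 ]
```

Tray centre confirmed at about (0.570, 0.000).

```bash
python3 -m handwheel '[[[-0.23,-0.05,0.9,0,0,0],[-0.23,-0.05,0.9,0,0,0],[0,0,0.9,0,0,0],[0,0,0.6,0,0,0],[0,0,0.35,0,0,0],[0,0,0.25,0,0,0],[0,0,0,0,0,0],[0,0,0,0,0,0]]]'
python3 go.py .532 -.016 .032 -4.5
python3 -m handwheel '[[[0,0,0,0,0,0],[0,0,0,0,0,0],[0,0,0,0,0,0]]]' 0.36
python3 -m handwheel '[[[0,0,-0.3,0,0,0],[0,0,-0.6,0,0,0],[0,0,-0.9,0,0,0],[0,0,-0.9,0,0,0],[0,0,-0.9,0,0,0],[0,0,0,0,0,0],[0,0,0,0,0,0]]]'
python3 - <<'E'
from h import *
s,p=snap('wrist','w8.png')
E
python3 go.py .6155 -.271 .23 8.1
```

```text
clock: 9.85
tool_pos: [0.5335, -0.0182, 0.0367]
eef_rot: [[0.997, -0.079, 0.001], [-0.079, -0.997, -0.0], [0.001, 0.0, -1.0]]
force: [-0.7, 0.1, -0.9]
grip_width: 0.255
t 9.85 pos [ 0.5335 -0.0182  0.0367] F [-0.7  0.1 -0.9] w 23.4
turn units [ 0.001 -0.006 -0.001] then shift units [-0.034 -0.041  0.094]
clock: 10.15
tool_pos: [0.5337, -0.0175, 0.0371]
eef_rot: [[0.997, -0.077, 0.002], [-0.077, -0.997, 0.0], [0.002, -0.0, -1.0]]
force: [0.1, 0.4, 0.3]
grip_width: 0.36
clock: 10.85
tool_pos: [0.5339, -0.0175, 0.2186]
eef_rot: [[0.997, -0.077, 0.004], [-0.077, -0.997, 0.0], [0.004, -0.001, -1.0]]
force: [-0.7, 0.5, -0.6]
grip_width: 0.362
t 10.9 pos [ 0.5327 -0.0174  0.2169] F [-0.3 -0.2 -0.1] w 33.4
turn units [-0.002 -0.007 -1.823] then shift units [ 0.925  5.254 -0.262]
```

View pics/w8.png

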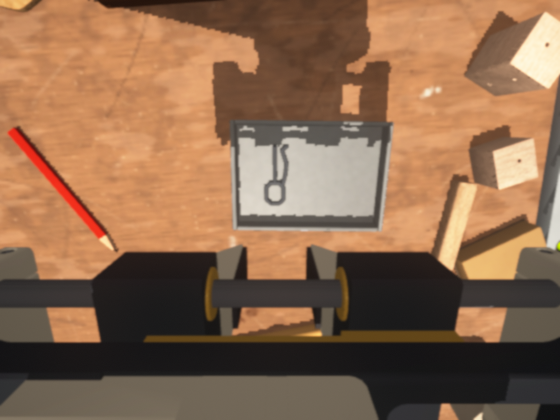

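The first clip lies flat in the tray around (276,175). Now the far clip.

```bash
python3 -m handwheel '[[[0,0,0,0,0,-0.9],[0,0,0,0,0,-0.92],[0.18,0.9,0,0,0,0],[0.18,0.9,0,0,0,0],[0.18,0.9,0,0,0,0],[0.18,0.9,0,0,0,0],[0.2,0.9,0,0,0,0],[0,0.75,0,0,0,0],[0,0,0,0,0,0],[0,0,0,0,0,0]]]' 0.5
python3 go.py .6155 -.2705 .107 8.1
python3 - <<'E'
from h import *
s,p=snap('wrist','w9.png')
E
```

```text
clock: 11.9
tool_pos: [0.6136, -0.2718, 0.2136]
eef_rot: [[0.99, 0.138, -0.004], [0.138, -0.99, 0.001], [-0.004, -0.002, -1.0]]
force: [0.1, 0.2, 0.1]
grip_width: 0.496
t 11.9 pos [ 0.6136 -0.2718  0.2136] F [0.1 0.2 0.1] w 45.7
turn units [-0.016  0.034 -0.028] then shift units [ 0.041 -0.021  2.133]
```

View pics/w9.png

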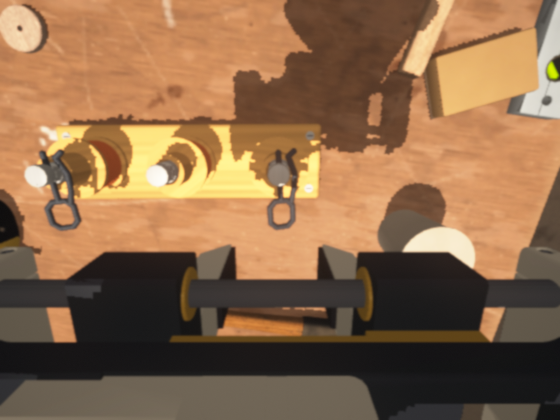

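```bash
python3 -m handwheel '[[[0.04,-0.02,0.6,0,0,0],[0,0,0.7,0,0,0],[0,0,0.5,0,0,0],[0,0,0.33,0,0,0],[0,0,0,0,0,0],[0,0,0,0,0,0]]]'
python3 go.py .6155 -.2705 .107 8.1
python3 -m handwheel '[[[0,0,0,0,0,0],[0,0,0,0,0,0],[0,0,0,0,0,0],[0,0,0,0,0,0],[0,0,0,0,0,0]]]' 0 25
python3 -m handwheel '[[[0,0.15,0,0,0,0],[0,0.15,0,0,0,0],[0,0.15,0,0,0,0],[0,0.15,0,0,0,0],[0,0.15,0,0,0,0],[0,0.15,0,0,0,0],[0,0.15,0,0,0,0],[0,0.15,0,0,0,0],[0,0,0,0,0,0]]]'
python3 -m handwheel '[[[0,0,-0.6,0,0,0],[0,0,-0.7,0,0,0],[0,0,-0.7,0,0,0],[0,0,-0.5,0,0,0],[0,0,0,0,0,0],[0,0,0,0,0,0]]]'
python3 - <<'E'
from h import *
s,p=snap('wrist','w10.png'); print(np.round(s['tool_pos'],4), s['grip_width']*92)
E
```

```text
clock: 12.55
tool_pos: [0.6177, -0.2689, 0.1102]
eef_rot: [[0.99, 0.141, 0.0], [0.141, -0.99, 0.0], [0.0, -0.0, -1.0]]
force: [0.9, 0.2, 1.1]
grip_width: 0.502
t 12.55 pos [ 0.6177 -0.2689  0.1102] F [0.9 0.2 1.1] w 46.1
turn units [-0.002 -0.002  0.005] then shift units [-0.047  0.025  0.064]
clock: 13.05
tool_pos: [0.6174, -0.27, 0.1102]
eef_rot: [[0.99, 0.14, 0.001], [0.14, -0.99, -0.0], [0.001, 0.0, -1.0]]
force: [-0.7, -0.5, 1.2]
grip_width: 0.253
clock: 13.95
tool_pos: [0.6253, -0.3311, 0.1097]
eef_rot: [[0.99, 0.139, -0.0], [0.139, -0.99, -0.001], [-0.0, 0.001, -1.0]]
force: [-0.5, -0.3, -0.9]
grip_width: 0.253
clock: 14.55
tool_pos: [0.6258, -0.3288, 0.235]
eef_rot: [[0.99, 0.141, 0.001], [0.141, -0.99, -0.0], [0.001, 0.0, -1.0]]
force: [0.4, 0.6, -1.1]
grip_width: 0.255
[ 0.6258 -0.3288  0.235 ] 23.451027357165966
```

View pics/w10.png

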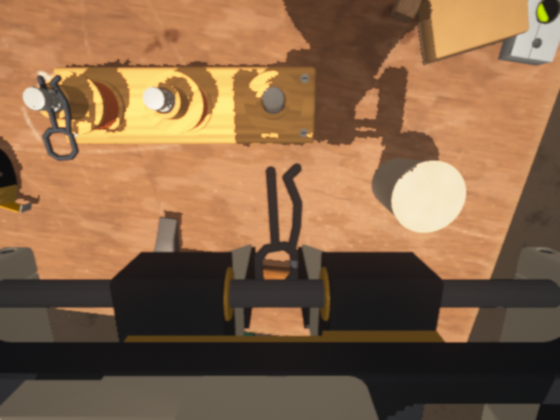

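Second clip is out and held.

```bash
python3 -m handwheel '[[[0,0,0,0,0,0.9],[0,0,0,0,0,0.93],[-0.12,-0.9,0,0,0,0],[-0.12,-0.9,0,0,0,0],[-0.12,-0.9,0,0,0,0],[-0.12,-0.9,0,0,0,0],[-0.12,-0.9,0,0,0,0],[-0.12,-0.9,0,0,0,0],[-0.1,-0.5,0,0,0,0],[0,0,0,0,0,0]]]'
python3 -m handwheel '[[[0,0,0,0,0,0],[0,0,0,0,0,0]]]'
python3 go.py .604 -.022 .034 -4.5
python3 - <<'E'
from h import *
s,p=snap('wrist','w11.png')
E
```

```text
clock: 15.6
tool_pos: [0.6064, -0.0247, 0.2325]
eef_rot: [[0.998, -0.07, -0.004], [-0.07, -0.998, 0.003], [-0.004, -0.003, -1.0]]
force: [0.6, -0.8, 0.2]
grip_width: 0.258
clock: 15.8
tool_pos: [0.6074, -0.0337, 0.2337]
eef_rot: [[0.997, -0.081, -0.002], [-0.081, -0.997, -0.001], [-0.002, 0.001, -1.0]]
force: [0.3, 0.0, -0.7]
grip_width: 0.25
t 15.8 pos [ 0.6074 -0.0337  0.2337] F [ 0.3  0.  -0.7] w 23.0
turn units [ 0.011  0.014 -0.019] then shift units [-0.086 -0.228  3.994]
```

View pics/w11.png

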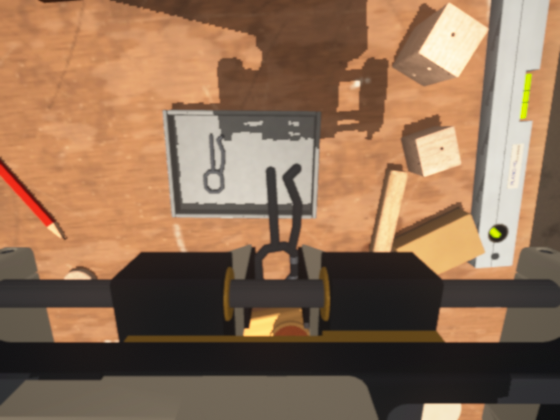

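The tray is still in place ((165–322, 110–218)) with the first clip inside. Lowering.

```bash
python3 -m handwheel '[[[-0.04,-0.11,0.9,0,0,0],[-0.04,-0.11,0.9,0,0,0],[0,0,0.9,0,0,0],[0,0,0.6,0,0,0],[0,0,0.4,0,0,0],[0,0,0.25,0,0,0],[0,0,0,0,0,0],[0,0,0,0,0,0]]]'
python3 go.py .604 -.022 .034 -4.5
python3 -m handwheel '[[[0,0,0,0,0,0],[0,0,0,0,0,0],[0,0,0,0,0,0]]]' 0.36
python3 -m handwheel '[[[0,0,-0.3,0,0,0],[0,0,-0.6,0,0,0],[0,0,-0.9,0,0,0],[0,0,-0.9,0,0,0],[0,0,-0.9,0,0,0],[0,0,0,0,0,0],[0,0,0,0,0,0]]]'
python3 - <<'E'
from h import *
s,p=snap('wrist','w12.png')
E
python3 go.py .4285 -.298 .23 8.1
```

```text
clock: 16.65
tool_pos: [0.6055, -0.0214, 0.0378]
eef_rot: [[0.997, -0.08, 0.001], [-0.08, -0.997, -0.0], [0.001, 0.0, -1.0]]
force: [0.2, 0.1, -0.3]
grip_width: 0.255
t 16.65 pos [ 0.6055 -0.0214  0.0378] F [ 0.2  0.1 -0.3] w 23.4
turn units [ 0.002 -0.007 -0.011] then shift units [-0.028  0.014  0.076]
clock: 16.95
tool_pos: [0.6056, -0.0204, 0.0384]
eef_rot: [[0.997, -0.079, 0.002], [-0.079, -0.997, 0.0], [0.002, -0.0, -1.0]]
force: [1.1, 0.3, -0.2]
grip_width: 0.357
clock: 17.65
tool_pos: [0.6059, -0.0205, 0.2201]
eef_rot: [[0.997, -0.079, 0.005], [-0.079, -0.997, 0.0], [0.005, -0.001, -1.0]]
force: [0.5, 0.2, -0.3]
grip_width: 0.361
t 17.7 pos [ 0.6047 -0.0204  0.2182] F [ 0.3 -0.2  0.8] w 32.9
turn units [-0.002 -0.01  -1.833] then shift units [-4.272  5.    -0.236]
```

View pics/w12.png

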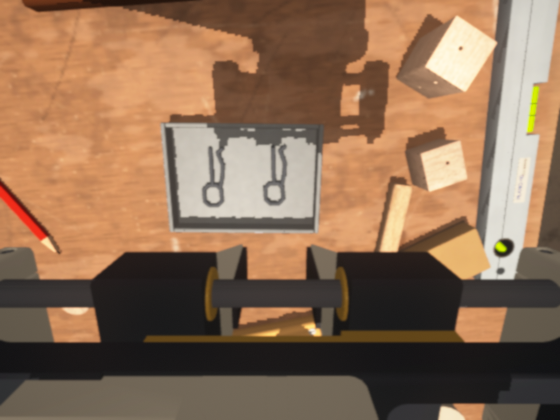

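Two clips lie in the tray at (213,175) and (275,175). Third clip now.

```bash
python3 -m handwheel '[[[0,0,0,0,0,-0.9],[0,0,0,0,0,-0.93],[-0.5,0.6,0,0,0,0],[-0.6,0.7,0,0,0,0],[-0.6,0.7,0,0,0,0],[-0.6,0.7,0,0,0,0],[-0.6,0.7,0,0,0,0],[-0.6,0.7,0,0,0,0],[-0.6,0.7,0,0,0,0],[-0.17,0.2,0,0,0,0]]]' 0.5
python3 -m handwheel '[[[0,0,0,0,0,0],[0,0,0,0,0,0]]]'
python3 go.py .4285 -.298 .107 8.1
python3 - <<'E'
from h import *
s,p=snap('wrist','w13.png')
E
```

```text
clock: 18.7
tool_pos: [0.4235, -0.3024, 0.216]
eef_rot: [[0.991, 0.133, -0.004], [0.133, -0.991, -0.001], [-0.004, 0.0, -1.0]]
force: [0.9, 1.4, 0.4]
grip_width: 0.5
clock: 18.9
tool_pos: [0.4289, -0.2965, 0.2163]
eef_rot: [[0.99, 0.141, -0.001], [0.141, -0.99, 0.002], [-0.001, -0.002, -1.0]]
force: [-0.5, 0.4, 0.1]
grip_width: 0.501
t 18.9 pos [ 0.4289 -0.2965  0.2163] F [-0.5  0.4  0.1] w 46.1
turn units [-0.016  0.008  0.003] then shift units [-0.011  0.03   2.186]
```

View pics/w13.png

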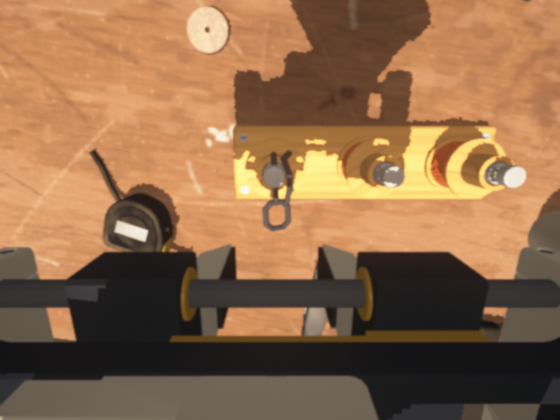

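```bash
python3 -m handwheel '[[[0,0.03,0.6,0,0,0],[0,0,0.7,0,0,0],[0,0,0.5,0,0,0],[0,0,0.38,0,0,0],[0,0,0,0,0,0],[0,0,0,0,0,0]]]'
python3 go.py .4285 -.298 .107 8.1
python3 -m handwheel '[[[0,0,0,0,0,0],[0,0,0,0,0,0],[0,0,0,0,0,0],[0,0,0,0,0,0],[0,0,0,0,0,0]]]' 0 25
python3 -m handwheel '[[[0,0.15,0,0,0,0],[0,0.15,0,0,0,0],[0,0.15,0,0,0,0],[0,0.15,0,0,0,0],[0,0.15,0,0,0,0],[0,0.15,0,0,0,0],[0,0.15,0,0,0,0],[0,0.15,0,0,0,0],[0,0,0,0,0,0]]]'
python3 -m handwheel '[[[0,0,-0.6,0,0,0],[0,0,-0.7,0,0,0],[0,0,-0.7,0,0,0],[0,0,-0.5,0,0,0],[0,0,0,0,0,0],[0,0,0,0,0,0]]]'
python3 - <<'E'
from h import *
s,p=snap('wrist','w14.png'); print(np.round(s['tool_pos'],4), s['grip_width']*92)
E
python3 go.py .568 -.02 .23 -4.5
```

```text
clock: 19.55
tool_pos: [0.4297, -0.298, 0.1081]
eef_rot: [[0.99, 0.143, -0.001], [0.143, -0.99, 0.001], [-0.0, -0.001, -1.0]]
force: [-0.0, 0.2, 1.1]
grip_width: 0.498
t 19.55 pos [ 0.4297 -0.298   0.1081] F [-0.   0.2  1.1] w 45.8
turn units [-0.008  0.004  0.018] then shift units [-0.024 -0.003  0.022]
clock: 20.05
tool_pos: [0.4291, -0.2997, 0.1087]
eef_rot: [[0.99, 0.14, 0.001], [0.14, -0.99, -0.0], [0.001, 0.001, -1.0]]
force: [0.9, -0.5, 0.7]
grip_width: 0.254
clock: 20.95
tool_pos: [0.4371, -0.3605, 0.1083]
eef_rot: [[0.99, 0.139, 0.0], [0.139, -0.99, -0.001], [0.0, 0.001, -1.0]]
force: [-0.2, 0.4, 0.4]
grip_width: 0.249
clock: 21.55
tool_pos: [0.4374, -0.3587, 0.2335]
eef_rot: [[0.99, 0.141, 0.001], [0.141, -0.99, -0.0], [0.001, 0.0, -1.0]]
force: [-0.3, 0.3, -0.6]
grip_width: 0.253
[ 0.4374 -0.3587  0.2335] 23.279417031633457
t 21.6 pos [ 0.4368 -0.3582  0.2325] F [ 0.  -0.3 -0.9] w 23.3
turn units [-0.008  0.007  1.831] then shift units [ 2.085 -6.949  0.049]
```

View pics/w14.png

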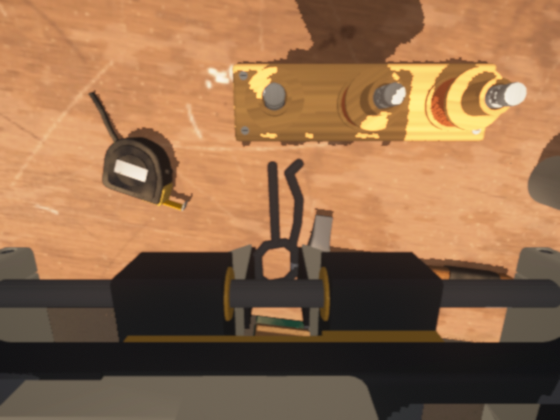

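```bash
python3 -m handwheel '[[[0,0,0,0,0,0.9],[0,0,0,0,0,0.93],[0.26,-0.87,0,0,0,0],[0.26,-0.87,0,0,0,0],[0.26,-0.87,0,0,0,0],[0.26,-0.87,0,0,0,0],[0.26,-0.87,0,0,0,0],[0.26,-0.87,0,0,0,0],[0.26,-0.87,0,0,0,0],[0.26,-0.8,0,0,0,0]]]'
python3 -m handwheel '[[[0,0,0,0,0,0],[0,0,0,0,0,0]]]'
python3 go.py .568 -.02 .038 -4.5
python3 - <<'E'
from h import *
s,p=snap('wrist','w15.png')
E
```

```text
clock: 22.6
tool_pos: [0.5672, -0.0212, 0.2313]
eef_rot: [[0.997, -0.078, -0.003], [-0.078, -0.997, 0.0], [-0.003, -0.0, -1.0]]
force: [0.8, -0.6, -0.2]
grip_width: 0.251
clock: 22.8
tool_pos: [0.567, -0.0222, 0.2312]
eef_rot: [[0.997, -0.075, -0.004], [-0.075, -0.997, -0.0], [-0.004, 0.0, -1.0]]
force: [-0.3, -1.0, -0.1]
grip_width: 0.248
t 22.8 pos [ 0.567  -0.0222  0.2312] F [-0.3 -1.  -0.1] w 22.8
turn units [0.004 0.03  0.026] then shift units [ 0.016 -0.045  3.865]
```

View pics/w15.png

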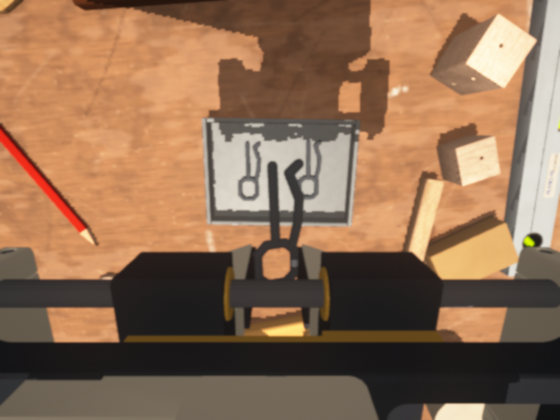

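```bash
python3 -m handwheel '[[[0.02,-0.04,0.9,0,0,0],[0,0,0.9,0,0,0],[0,0,0.9,0,0,0],[0,0,0.6,0,0,0],[0,0,0.3,0,0,0],[0,0,0.2,0,0,0],[0,0,0,0,0,0],[0,0,0,0,0,0]]]'
python3 go.py .568 -.02 .038 -4.5
python3 -m handwheel '[[[0,0,0,0,0,0],[0,0,0,0,0,0],[0,0,0,0,0,0]]]' 0.36
python3 -m handwheel '[[[0,0,-0.3,0,0,0],[0,0,-0.6,0,0,0],[0,0,-0.9,0,0,0],[0,0,-0.9,0,0,0],[0,0,-0.9,0,0,0],[0,0,0,0,0,0],[0,0,0,0,0,0]]]'
python3 - <<'E'
from h import *
s,p=snap('wrist','w16.png')
s,p=snap('scene','s16.png')
im=p['img'][:,:,::-1]; cv2.imwrite('pics/s16z.png',cv2.resize(im[180:340,220:420],None,fx=3.7,fy=3.7))
E
python3 go.py .515 -.248 .22 8.1
```

```text
clock: 23.65
tool_pos: [0.5702, -0.0222, 0.0445]
eef_rot: [[0.997, -0.079, 0.002], [-0.079, -0.997, -0.0], [0.002, -0.0, -1.0]]
force: [1.0, 0.0, -0.2]
grip_width: 0.256
t 23.65 pos [ 0.5702 -0.0222  0.0445] F [ 1.   0.  -0.2] w 23.5
turn units [-0.    -0.017 -0.007] then shift units [-0.047 -0.041  0.129]
clock: 23.95
tool_pos: [0.5698, -0.0216, 0.0442]
eef_rot: [[0.997, -0.079, 0.002], [-0.079, -0.997, 0.0], [0.002, -0.0, -1.0]]
force: [-0.3, 0.1, -0.3]
grip_width: 0.358
clock: 24.65
tool_pos: [0.5701, -0.0217, 0.2259]
eef_rot: [[0.997, -0.079, 0.004], [-0.079, -0.997, 0.0], [0.004, -0.001, -1.0]]
force: [-0.4, -0.9, -0.9]
grip_width: 0.357
t 24.75 pos [ 0.5683 -0.0217  0.2229] F [-1.3 -0.4  0.1] w 32.9
turn units [-1.000e-03  9.000e-03 -1.834e+00] then shift units [-1.694  4.331  0.059]
```

View pics/w16.png

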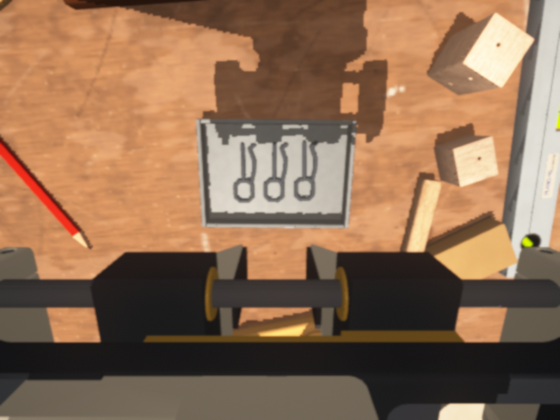

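View pics/s16z.png

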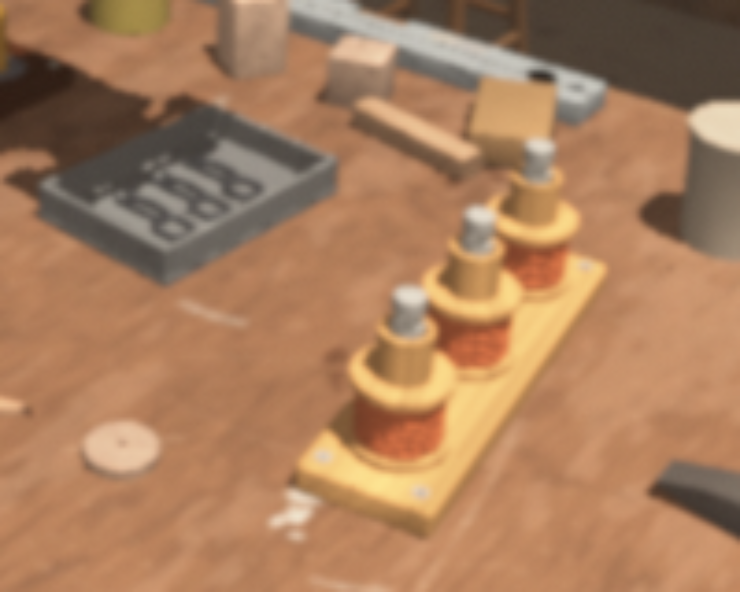

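All three clips lie in the tray, and three bobbins are still on the rack without clips. Middle bobbin next.

```bash
python3 -m handwheel '[[[0,0,0,0,0,-0.9],[0,0,0,0,0,-0.93],[-0.34,0.87,0,0,0,0],[-0.34,0.87,0,0,0,0],[-0.34,0.87,0,0,0,0],[-0.34,0.87,0,0,0,0],[-0.33,0.85,0,0,0,0],[0,0,0,0,0,0],[0,0,0,0,0,0],[0,0,0,0,0,0]]]' 0.55
python3 go.py .515 -.248 .094 8.1
python3 - <<'E'
from h import *
s,p=snap('wrist','w17.png')
E
```

```text
clock: 25.75
tool_pos: [0.5157, -0.2462, 0.2219]
eef_rot: [[0.99, 0.142, -0.002], [0.142, -0.99, 0.002], [-0.002, -0.002, -1.0]]
force: [0.2, -0.3, -0.5]
grip_width: 0.547
t 25.75 pos [ 0.5157 -0.2462  0.2219] F [ 0.2 -0.3 -0.5] w 50.4
turn units [-0.017  0.015  0.009] then shift units [-0.019  0.034  2.558]
```

View pics/w17.png

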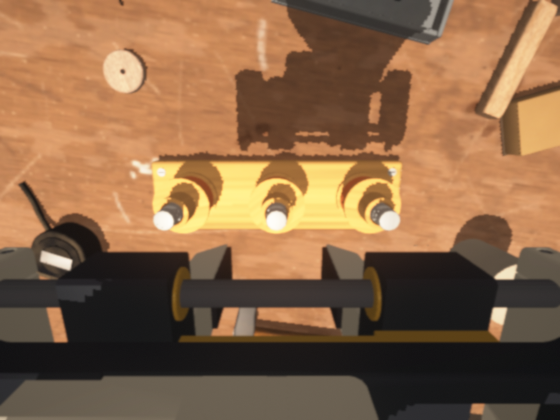

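```bash
python3 -m handwheel '[[[-0.02,0.04,0.8,0,0,0],[0,0,0.7,0,0,0],[0,0,0.5,0,0,0],[0,0,0.3,0,0,0],[0,0,0.2,0,0,0],[0,0,0,0,0,0],[0,0,0,0,0,0],[0,0,0,0,0,0]]]'
python3 go.py .515 -.248 .094 8.1
```

```text
clock: 26.6
tool_pos: [0.5162, -0.2505, 0.0995]
eef_rot: [[0.99, 0.14, 0.002], [0.14, -0.99, -0.001], [0.002, 0.001, -1.0]]
force: [0.0, -0.0, -0.2]
grip_width: 0.549
t 26.6 pos [ 0.5162 -0.2505  0.0995] F [ 0.  -0.  -0.2] w 50.5
turn units [ 0.01  -0.018 -0.004] then shift units [-0.016 -0.052  0.111]
```

```bash
python3 -m handwheel '[[[0,-0.05,0.1,0,0,0],[0,0,0,0,0,0]]]'
python3 -m handwheel '[[[0,0,0,0,0,0],[0,0,0,0,0,0],[0,0,0,0,0,0],[0,0,0,0,0,0],[0,0,0,0,0,0]]]' 0 25
python3 -m handwheel '[[[0,0,-0.2,0,0,0],[0,0,-0.4,0,0,0],[0,0,-0.4,0,0,0],[0,0,-0.4,0,0,0],[0,0,-0.4,0,0,0],[0,0,-0.4,0,0,0],[0,0,-0.3,0,0,0],[0,0,-0.2,0,0,0],[0,0,0,0,0,0],[0,0,0,0,0,0]]]'
python3 go.py .516 .2218 .23 8.1
python3 - <<'E'
from h import *
s,p=snap('wrist','w18.png')
E
```

```text
clock: 26.8
tool_pos: [0.5148, -0.2471, 0.0932]
eef_rot: [[0.99, 0.141, 0.0], [0.141, -0.99, 0.0], [0.0, -0.0, -1.0]]
force: [0.3, 0.2, -1.1]
grip_width: 0.548
clock: 27.3
tool_pos: [0.5149, -0.2477, 0.0933]
eef_rot: [[0.99, 0.14, 0.0], [0.14, -0.99, -0.0], [0.0, 0.0, -1.0]]
force: [-0.7, 0.2, 0.6]
grip_width: 0.327
clock: 28.3
tool_pos: [0.5145, -0.2475, 0.2279]
eef_rot: [[0.99, 0.14, -0.0], [0.14, -0.99, 0.0], [-0.0, -0.0, -1.0]]
force: [0.2, 0.3, -1.9]
grip_width: 0.328
t 28.3 pos [ 0.5145 -0.2475  0.2279] F [ 0.2  0.3 -1.9] w 30.2
turn units [-0.003  0.003 -0.004] then shift units [ 1.353 -9.287 -0.042]
```

View pics/w18.png

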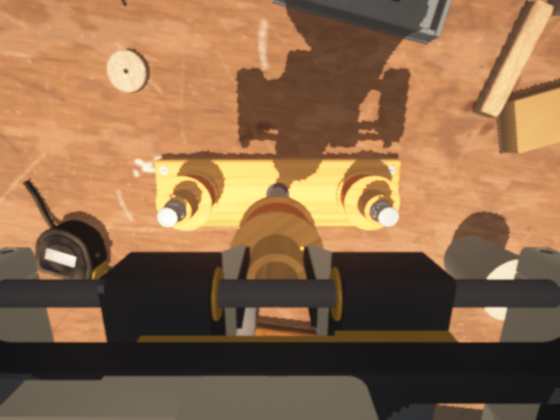

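Bobbin is free of its post. I'll carry it over and stop short of the stand to measure the spindles.

```bash
python3 -m handwheel '[[[0.15,-0.5,0,0,0,0],[0.15,-0.75,0,0,0,0],[0.15,-0.75,0,0,0,0],[0.15,-0.75,0,0,0,0],[0.15,-0.75,0,0,0,0],[0.15,-0.75,0,0,0,0],[0.15,-0.75,0,0,0,0],[0.15,-0.75,0,0,0,0],[0.15,-0.75,0,0,0,0],[0,-0.5,0,0,0,0]]]'
python3 -m handwheel '[[[0,-0.2,0,0,0,0.6],[0,0,0,0,0,0.6],[0,0,0,0,0,0],[0,0,0,0,0,0],[0,0,0,0,0,0]]]'
python3 go.py .516 .2218 .23 -0.7
python3 - <<'E'
from h import *
np.set_printoptions(precision=4,suppress=True)
bot.read_camera('top');s,p=snap('wrist','w19.png')
for n in ['spindle_0']:
  for d in bot.find_in(p,n): print(d['p'],w(s,p,d['centre']))
E
```

```text
clock: 29.35
tool_pos: [0.5319, 0.1119, 0.2271]
eef_rot: [[0.99, 0.143, -0.002], [0.143, -0.99, 0.001], [-0.001, -0.001, -1.0]]
force: [-0.0, 0.6, -0.4]
grip_width: 0.326
clock: 29.85
tool_pos: [0.5309, 0.1177, 0.2278]
eef_rot: [[1.0, -0.003, -0.001], [-0.003, -1.0, -0.0], [-0.001, 0.0, -1.0]]
force: [-0.2, 0.8, -1.8]
grip_width: 0.323
t 29.85 pos [0.5309 0.1177 0.2278] F [-0.2  0.8 -1.8] w 29.7
turn units [0.003 0.007 0.08 ] then shift units [-0.324 -2.079 -0.045]
0.93 [0.5185 0.219  0.019 ]
```

View pics/w19.png

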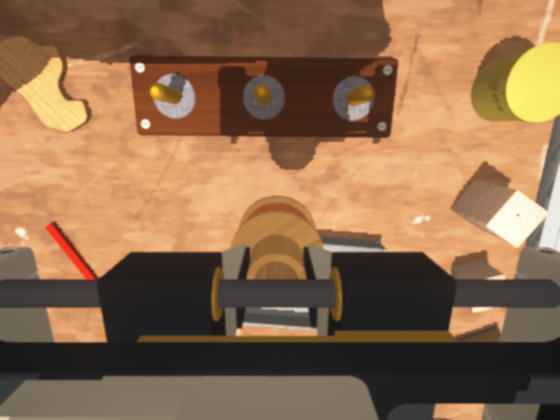

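Spindle foot discs at about (175,97), (264,97), (353,98).

Run:
```python
from h import *
np.set_printoptions(precision=4,suppress=True)
im=cv2.imread('pics/w19.png'); cv2.imwrite('pics/z19.png',cv2.resize(im[40:150,120:410],None,fx=2.7,fy=2.7,interpolation=cv2.INTER_CUBIC))
s,p=snap('wrist','w20.png')
for z,L in [(.02,[(175,97),(264,97),(353,98)])]:
    print(np.array([ray(s,p,u,v,z) for u,v in L]))
```

```text
[[0.4235 0.2228 0.02  ]
 [0.5178 0.2225 0.02  ]
 [0.6122 0.2212 0.02  ]]
```

View pics/z19.png

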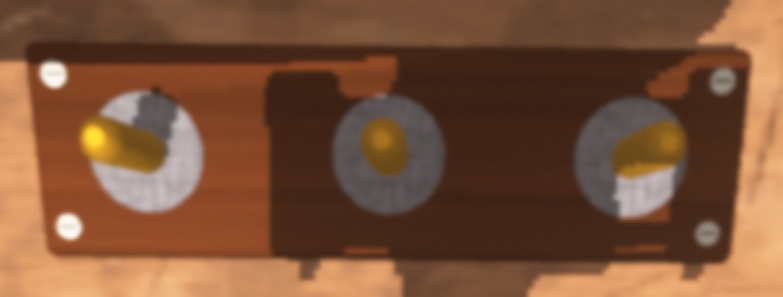

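```bash
python3 -m handwheel '[[[-0.14,-0.7,0,0,0,0.08],[-0.14,-0.7,0,0,0,0],[0,-0.69,0,0,0,0],[0,0,0.5,0,0,0],[0,0,0.5,0,0,0],[0,0,0.3,0,0,0],[0,0,0,0,0,0],[0,0,0,0,0,0],[0,0,0,0,0,0]]]'
python3 go.py .517 .222 .145 -0.7
python3 - <<'E'
from h import *
s,p=snap('scene','s21.png')
im=p['img'][:,:,::-1]; cv2.imwrite('pics/s21z.png',cv2.resize(im[130:260,110:290],None,fx=4,fy=4))
E
```

```text
clock: 30.95
tool_pos: [0.519, 0.2231, 0.1645]
eef_rot: [[1.0, -0.013, 0.002], [-0.013, -1.0, 0.001], [0.002, -0.001, -1.0]]
force: [0.3, 0.2, -0.7]
grip_width: 0.322
t 30.95 pos [0.519  0.2231 0.1645] F [ 0.3  0.2 -0.7] w 29.6
turn units [-0.008 -0.016 -0.007] then shift units [-0.04   0.023  0.389]
```

View pics/s21z.png

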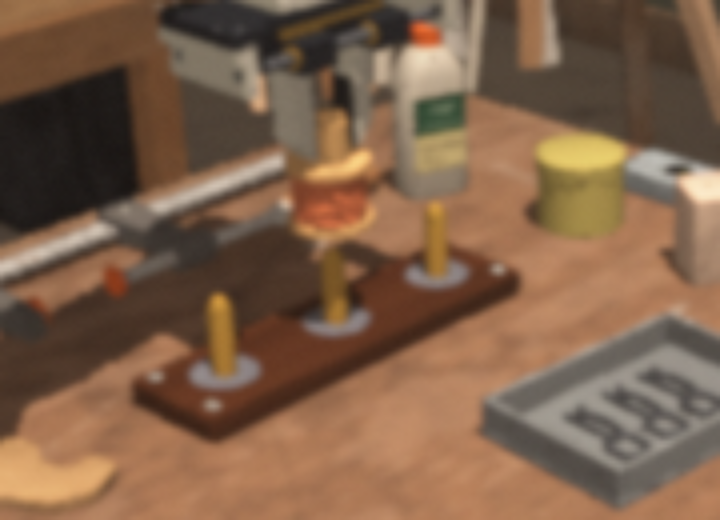

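The bobbin hangs directly over the middle spindle. Lowering in stages and watching the force.

```bash
python3 -m handwheel '[[[-0.03,0.02,0.2,0,0,0],[0,0,0.2,0,0,0],[0,0,0.15,0,0,0],[0,0,0,0,0,0],[0,0,0,0,0,0]]]'
python3 go.py .517 .222 .0935 -0.7
```

```text
clock: 31.5
tool_pos: [0.5163, 0.2218, 0.1352]
eef_rot: [[1.0, -0.013, -0.001], [-0.013, -1.0, -0.0], [-0.001, 0.0, -1.0]]
force: [-0.1, 0.2, -1.3]
grip_width: 0.321
t 31.5 pos [0.5163 0.2218 0.1352] F [-0.1  0.2 -1.3] w 29.6
turn units [ 0.004  0.008 -0.005] then shift units [ 0.014 -0.004  0.834]
```

```bash
python3 -m handwheel '[[[0,0,0.2,0,0,0],[0,0,0.2,0,0,0],[0,0,0.2,0,0,0],[0,0,0.15,0,0,0],[0,0,0,0,0,0],[0,0,0,0,0,0],[0,0,0,0,0,0]]]'
python3 go.py .517 .222 .0935 -0.7
```

```text
clock: 32.2
tool_pos: [0.5169, 0.2221, 0.0985]
eef_rot: [[1.0, -0.013, 0.001], [-0.013, -1.0, 0.0], [0.001, -0.0, -1.0]]
force: [0.0, -0.4, -1.0]
grip_width: 0.326
t 32.2 pos [0.5169 0.2221 0.0985] F [ 0.  -0.4 -1. ] w 30.0
turn units [-0.003 -0.005 -0.005] then shift units [0.002 0.002 0.101]
```

```bash
python3 -m handwheel '[[[0,0,0.07,0,0,0],[0,0,0,0,0,0],[0,0,0,0,0,0]]]'
python3 -m handwheel '[[[0,0,0,0,0,0],[0,0,0,0,0,0],[0,0,0,0,0,0],[0,0,0,0,0,0]]]' 0.5
python3 -m handwheel '[[[0,0,-0.2,0,0,0],[0,0,-0.4,0,0,0],[0,0,-0.6,0,0,0],[0,0,-0.7,0,0,0],[0,0,-0.7,0,0,0],[0,0,0,0,0,0]]]'
python3 - <<'E'
from h import *
s,p=snap('scene','s22.png')
im=p['img'][:,:,::-1]; cv2.imwrite('pics/s22z.png',cv2.resize(im[130:260,110:290],None,fx=4,fy=4))
E
python3 go.py .608 -.2345 .22 8.1
```

```text
clock: 32.5
tool_pos: [0.5166, 0.2219, 0.0948]
eef_rot: [[1.0, -0.013, 0.0], [-0.013, -1.0, 0.0], [0.0, -0.0, -1.0]]
force: [-0.3, -0.0, -1.5]
grip_width: 0.322
clock: 32.9
tool_pos: [0.5167, 0.222, 0.0949]
eef_rot: [[1.0, -0.013, 0.0], [-0.013, -1.0, 0.0], [0.0, -0.0, -1.0]]
force: [-0.2, -1.0, -0.9]
grip_width: 0.499
clock: 33.5
tool_pos: [0.5199, 0.2234, 0.231]
eef_rot: [[1.0, -0.013, 0.009], [-0.013, -1.0, 0.005], [0.009, -0.005, -1.0]]
force: [0.6, 0.8, 0.3]
grip_width: 0.501
t 33.55 pos [0.5185 0.2228 0.2284] F [-1.4  0.5  0.2] w 46.0
turn units [-0.022 -0.052 -1.285] then shift units [0.483 9.306 0.168]
```

View pics/s22z.png

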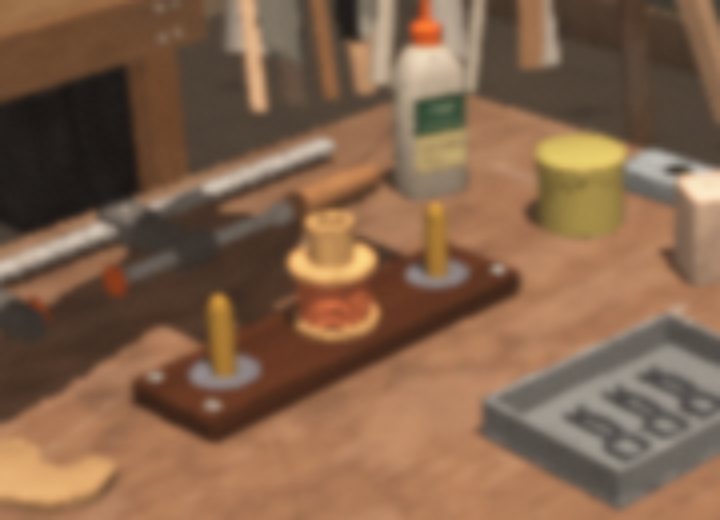

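First bobbin is seated upright on the middle spindle. Now the far bobbin.

```bash
python3 -m handwheel '[[[0.19,0.9,0,0,0,0],[0.19,0.91,0,0,0,0],[0.19,0.91,0,0,0,0],[0.19,0.91,0,0,0,0],[0.19,0.91,0,0,0,0],[0.19,0.91,0,0,0,0],[0.19,0.91,0,0,0,0],[0.19,0.91,0,0,0,0],[0.19,0.91,0,0,0,0],[0.19,0.91,0,0,0,0]]]' 0.55
python3 -m handwheel '[[[0,0,0,0,0,0],[0,0,0,0,0,0],[0,0,0,0,0,0]]]'
python3 go.py .6085 -.2345 .094 -0.7
python3 - <<'E'
from h import *
s,p=snap('wrist','w23.png')
E
```

```text
clock: 34.55
tool_pos: [0.6051, -0.2353, 0.2236]
eef_rot: [[1.0, -0.013, -0.002], [-0.013, -1.0, 0.001], [-0.002, -0.001, -1.0]]
force: [0.5, -0.7, 0.6]
grip_width: 0.549
clock: 34.85
tool_pos: [0.6054, -0.2318, 0.2237]
eef_rot: [[1.0, -0.011, -0.002], [-0.011, -1.0, 0.002], [-0.002, -0.002, -1.0]]
force: [-0.4, -0.6, -0.1]
grip_width: 0.547
t 34.85 pos [ 0.6054 -0.2318  0.2237] F [-0.4 -0.6 -0.1] w 50.3
turn units [-0.016  0.014  0.008] then shift units [0.062 0.053 2.594]
```

View pics/w23.png

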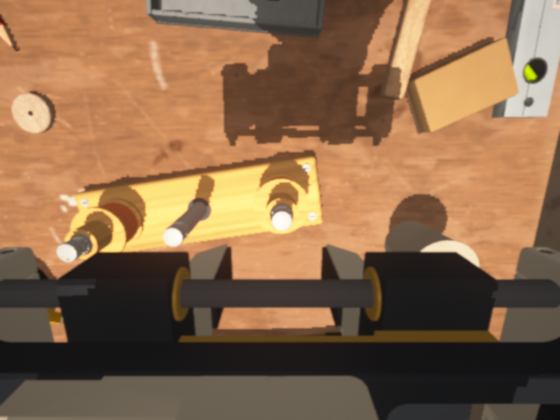

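```bash
python3 -m handwheel '[[[0.06,0.03,0.8,0,0,0],[0,0,0.7,0,0,0],[0,0,0.5,0,0,0],[0,0,0.3,0,0,0],[0,0,0.2,0,0,0],[0,0,0.05,0,0,0],[0,0,0,0,0,0],[0,0,0,0,0,0],[0,0,0,0,0,0]]]'
python3 go.py .6085 -.2345 .094 -0.7
```

```text
clock: 35.8
tool_pos: [0.6096, -0.2357, 0.0985]
eef_rot: [[1.0, -0.013, 0.002], [-0.013, -1.0, -0.001], [0.002, 0.001, -1.0]]
force: [-0.1, -0.1, -0.7]
grip_width: 0.55
t 35.8 pos [ 0.6096 -0.2357  0.0985] F [-0.1 -0.1 -0.7] w 50.6
turn units [ 0.005 -0.017 -0.005] then shift units [-0.021 -0.023  0.09 ]
```

```bash
python3 -m handwheel '[[[-0.01,-0.02,0.09,0,0,0],[0,0,0,0,0,0],[0,0,0,0,0,0]]]'
python3 -m handwheel '[[[0,0,0,0,0,0],[0,0,0,0,0,0],[0,0,0,0,0,0],[0,0,0,0,0,0],[0,0,0,0,0,0]]]' 0 25
python3 -m handwheel '[[[0,0,-0.2,0,0,0],[0,0,-0.4,0,0,0],[0,0,-0.4,0,0,0],[0,0,-0.4,0,0,0],[0,0,-0.4,0,0,0],[0,0,-0.4,0,0,0],[0,0,-0.3,0,0,0],[0,0,-0.2,0,0,0],[0,0,0,0,0,0],[0,0,0,0,0,0]]]'
python3 go.py .612 .221 .23 -0.7
python3 - <<'E'
from h import *
s,p=snap('wrist','w24.png')
E
```

```text
clock: 36.1
tool_pos: [0.6081, -0.2342, 0.0926]
eef_rot: [[1.0, -0.013, -0.0], [-0.013, -1.0, 0.0], [-0.0, -0.0, -1.0]]
force: [-0.2, 0.1, 0.1]
grip_width: 0.548
clock: 36.6
tool_pos: [0.6084, -0.2342, 0.0927]
eef_rot: [[1.0, -0.013, 0.0], [-0.013, -1.0, 0.0], [0.0, -0.0, -1.0]]
force: [0.2, -1.3, 0.3]
grip_width: 0.317
clock: 37.6
tool_pos: [0.6079, -0.2341, 0.2272]
eef_rot: [[1.0, -0.013, -0.001], [-0.013, -1.0, 0.0], [-0.001, -0.0, -1.0]]
force: [0.3, 0.6, -1.9]
grip_width: 0.318
t 37.6 pos [ 0.6079 -0.2341  0.2272] F [ 0.3  0.6 -1.9] w 29.2
turn units [-0.003  0.007 -0.005] then shift units [-0.029 -9.102 -0.057]
```

View pics/w24.png

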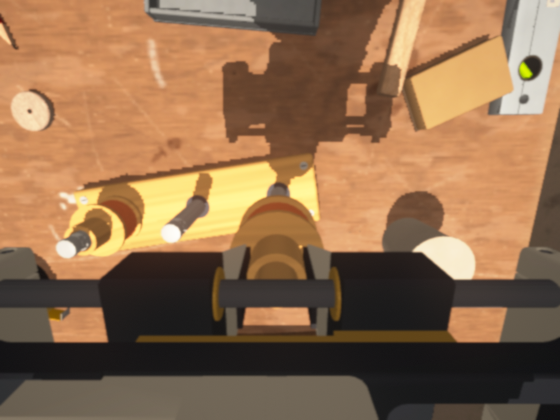

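```bash
python3 -m handwheel '[[[0,-0.7,0,0,0,0],[0,-0.95,0,0,0,0],[0,-0.95,0,0,0,0],[0,-0.95,0,0,0,0],[0,-0.95,0,0,0,0],[0,-0.95,0,0,0,0],[0,-0.95,0,0,0,0],[0,-0.95,0,0,0,0],[0,-0.95,0,0,0,0],[0,-0.7,0,0,0,0]]]'
python3 -m handwheel '[[[0,-0.1,0,0,0,0],[0,0,0,0,0,0],[0,0,0,0,0,0],[0,0,0,0,0,0]]]'
python3 go.py .612 .221 .145 -0.7
```

```text
clock: 38.65
tool_pos: [0.6125, 0.2199, 0.2262]
eef_rot: [[1.0, -0.01, -0.002], [-0.01, -1.0, 0.001], [-0.002, -0.001, -1.0]]
force: [0.6, 0.5, -0.4]
grip_width: 0.323
clock: 39.05
tool_pos: [0.6144, 0.2179, 0.2273]
eef_rot: [[1.0, -0.016, -0.0], [-0.016, -1.0, -0.002], [-0.0, 0.002, -1.0]]
force: [0.1, -1.1, -1.8]
grip_width: 0.319
t 39.05 pos [0.6144 0.2179 0.2273] F [ 0.1 -1.1 -1.8] w 29.3
turn units [ 0.013  0.004 -0.032] then shift units [-0.05  -0.061  1.646]
```

```bash
python3 -m handwheel '[[[-0.05,-0.06,0.5,0,0,0],[0,0,0.5,0,0,0],[0,0,0.3,0,0,0],[0,0,0.2,0,0,0],[0,0,0,0,0,0],[0,0,0,0,0,0],[0,0,0,0,0,0]]]'
python3 go.py .612 .221 .0945 -0.7
python3 - <<'E'
from h import *
s,p=snap('scene','s25.png')
im=p['img'][:,:,::-1]; cv2.imwrite('pics/s25z.png',cv2.resize(im[130:260,110:290],None,fx=4,fy=4))
E
```

```text
clock: 39.75
tool_pos: [0.6126, 0.2239, 0.154]
eef_rot: [[1.0, -0.013, 0.002], [-0.013, -1.0, 0.001], [0.002, -0.001, -1.0]]
force: [0.1, 0.4, -0.4]
grip_width: 0.318
t 39.75 pos [0.6126 0.2239 0.154 ] F [ 0.1  0.4 -0.4] w 29.3
turn units [-0.007 -0.017 -0.007] then shift units [-0.011  0.057  1.19 ]
```

View pics/s25z.png

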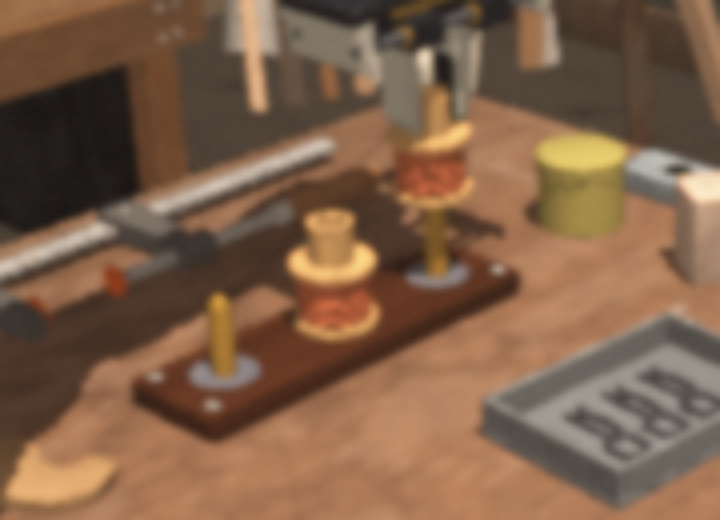

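```bash
python3 -m handwheel '[[[0,0.03,0.1,0,0,0],[0,0,0,0,0,0],[0,0,0,0,0,0],[0,0,0,0,0,0]]]'
python3 go.py .612 .221 .0945 -0.7
```

```text
clock: 40.2
tool_pos: [0.6116, 0.2222, 0.1478]
eef_rot: [[1.0, -0.013, 0.0], [-0.013, -1.0, 0.0], [0.0, -0.0, -1.0]]
force: [0.3, -0.7, -0.8]
grip_width: 0.319
t 40.2 pos [0.6116 0.2222 0.1478] F [ 0.3 -0.7 -0.8] w 29.4
turn units [-0.001 -0.    -0.005] then shift units [0.009 0.025 1.065]
```

```bash
python3 -m handwheel '[[[0,0.02,0.2,0,0,0],[0,0,0.2,0,0,0],[0,0,0,0,0,0],[0,0,0,0,0,0]]]'
python3 -m handwheel '[[[0,0,0.2,0,0,0],[0,0,0.2,0,0,0],[0,0,0.12,0,0,0],[0,0,0.08,0,0,0],[0,0,0,0,0,0],[0,0,0,0,0,0],[0,0,0,0,0,0]]]'
python3 go.py .612 .221 .0945 -0.7
```

```text
clock: 40.6
tool_pos: [0.611, 0.221, 0.1267]
eef_rot: [[1.0, -0.013, -0.002], [-0.013, -1.0, -0.001], [-0.002, 0.001, -1.0]]
force: [-0.2, -0.3, -1.5]
grip_width: 0.315
clock: 41.3
tool_pos: [0.6119, 0.2214, 0.0981]
eef_rot: [[1.0, -0.013, 0.001], [-0.013, -1.0, 0.0], [0.001, -0.0, -1.0]]
force: [-1.1, 0.1, -1.0]
grip_width: 0.318
t 41.3 pos [0.6119 0.2214 0.0981] F [-1.1  0.1 -1. ] w 29.2
turn units [-0.003 -0.006 -0.004] then shift units [0.002 0.007 0.073]
```

```bash
python3 -m handwheel '[[[0,0,0.08,0,0,0],[0,0,0,0,0,0],[0,0,0,0,0,0]]]'
python3 -m handwheel '[[[0,0,0,0,0,0],[0,0,0,0,0,0],[0,0,0,0,0,0],[0,0,0,0,0,0]]]' 0.5
python3 -m handwheel '[[[0,0,-0.2,0,0,0],[0,0,-0.4,0,0,0],[0,0,-0.6,0,0,0],[0,0,-0.7,0,0,0],[0,0,-0.7,0,0,0],[0,0,0,0,0,0]]]'
python3 - <<'E'
from h import *
s,p=snap('scene','s26.png')
im=p['img'][:,:,::-1]; cv2.imwrite('pics/s26z.png',cv2.resize(im[130:260,110:290],None,fx=4,fy=4))
E
python3 go.py .4215 -.2612 .22 -.7
```

```text
clock: 41.6
tool_pos: [0.6115, 0.2212, 0.0936]
eef_rot: [[1.0, -0.013, -0.0], [-0.013, -1.0, -0.0], [-0.0, 0.0, -1.0]]
force: [-0.1, -0.4, -0.8]
grip_width: 0.321
clock: 42.0
tool_pos: [0.6117, 0.2213, 0.0939]
eef_rot: [[1.0, -0.013, 0.0], [-0.013, -1.0, 0.0], [0.0, -0.0, -1.0]]
force: [-0.6, 0.7, 0.4]
grip_width: 0.498
clock: 42.6
tool_pos: [0.6151, 0.2224, 0.2309]
eef_rot: [[1.0, -0.013, 0.01], [-0.013, -1.0, 0.004], [0.01, -0.005, -1.0]]
force: [0.4, 0.8, 0.2]
grip_width: 0.498
t 42.65 pos [0.6137 0.2219 0.2281] F [-0.3  0.1 -0.5] w 45.9
turn units [-0.024 -0.056 -0.006] then shift units [-3.727  9.708  0.162]
```

View pics/s26z.png

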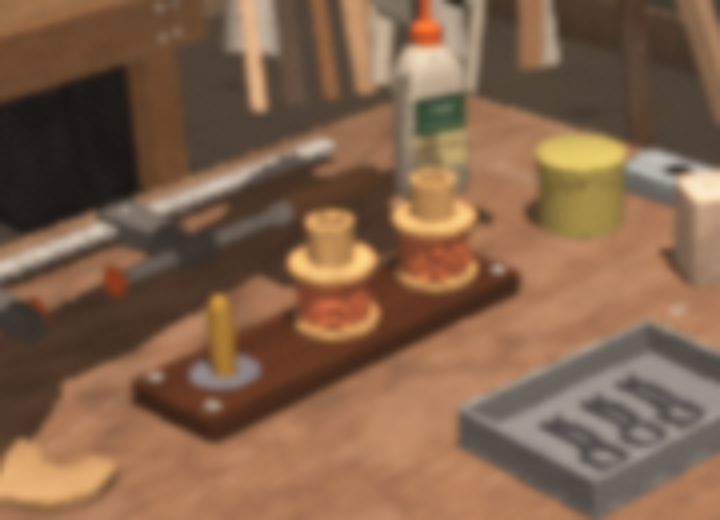

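Second bobbin is seated. The tray was nudged a few centimetres, but the clips are still in it. Now the last bobbin.

```bash
python3 -m handwheel '[[[-0.3,0.8,0,0,0,0],[-0.37,0.95,0,0,0,0],[-0.38,0.95,0,0,0,0],[-0.38,0.95,0,0,0,0],[-0.38,0.95,0,0,0,0],[-0.38,0.95,0,0,0,0],[-0.38,0.95,0,0,0,0],[-0.38,0.95,0,0,0,0],[-0.37,0.95,0,0,0,0],[-0.3,0.9,0,0,0,0]]]' 0.55
python3 -m handwheel '[[[-0.11,0.4,0,0,0,0],[0,0,0,0,0,0],[0,0,0,0,0,0],[0,0,0,0,0,0]]]'
python3 go.py .4215 -.2612 .094 -0.7
python3 - <<'E'
from h import *
s,p=snap('wrist','w27.png')
E
```

```text
clock: 43.65
tool_pos: [0.4261, -0.2347, 0.2233]
eef_rot: [[1.0, -0.013, -0.001], [-0.013, -1.0, 0.001], [-0.001, -0.001, -1.0]]
force: [1.3, -0.4, 0.4]
grip_width: 0.553
clock: 44.05
tool_pos: [0.4226, -0.2515, 0.2233]
eef_rot: [[1.0, -0.011, -0.001], [-0.011, -1.0, 0.001], [-0.001, -0.001, -1.0]]
force: [0.1, 0.9, 0.3]
grip_width: 0.552
t 44.05 pos [ 0.4226 -0.2515  0.2233] F [0.1 0.9 0.3] w 50.7
turn units [-0.009  0.006  0.013] then shift units [-0.02   0.195  2.585]
```

View pics/w27.png

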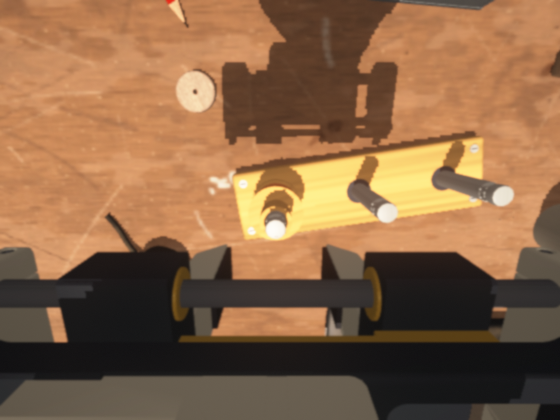

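```bash
python3 -m handwheel '[[[-0.02,0.18,0.4,0,0,0],[0,0,0.8,0,0,0],[0,0,0.6,0,0,0],[0,0,0.3,0,0,0],[0,0,0.3,0,0,0],[0,0,0.1,0,0,0],[0,0,0,0,0,0],[0,0,0,0,0,0],[0,0,0,0,0,0]]]'
python3 go.py .4215 -.2612 .094 -0.7
```

```text
clock: 45.0
tool_pos: [0.4219, -0.2622, 0.0996]
eef_rot: [[1.0, -0.012, 0.002], [-0.012, -1.0, -0.001], [0.002, 0.001, -1.0]]
force: [0.2, 0.7, -0.3]
grip_width: 0.55
t 45.0 pos [ 0.4219 -0.2622  0.0996] F [ 0.2  0.7 -0.3] w 50.6
turn units [ 0.004 -0.013 -0.001] then shift units [-0.009 -0.02   0.111]
```

```bash
python3 -m handwheel '[[[0,-0.01,0.1,0,0,0],[0,0,0,0,0,0],[0,0,0,0,0,0]]]'
python3 -m handwheel '[[[0,0,0,0,0,0],[0,0,0,0,0,0],[0,0,0,0,0,0],[0,0,0,0,0,0],[0,0,0,0,0,0]]]' 0 25
python3 -m handwheel '[[[0,0,-0.2,0,0,0],[0,0,-0.4,0,0,0],[0,0,-0.4,0,0,0],[0,0,-0.4,0,0,0],[0,0,-0.4,0,0,0],[0,0,-0.4,0,0,0],[0,0,-0.3,0,0,0],[0,0,-0.2,0,0,0],[0,0,0,0,0,0],[0,0,0,0,0,0]]]'
python3 go.py .4225 .2226 .23 -0.7
python3 - <<'E'
from h import *
s,p=snap('wrist','w28.png')
E
```

```text
clock: 45.3
tool_pos: [0.4211, -0.2616, 0.0937]
eef_rot: [[1.0, -0.013, -0.0], [-0.013, -1.0, 0.0], [-0.0, -0.0, -1.0]]
force: [0.1, -0.5, 1.4]
grip_width: 0.553
clock: 45.8
tool_pos: [0.4213, -0.2617, 0.0937]
eef_rot: [[1.0, -0.013, 0.0], [-0.013, -1.0, -0.0], [0.0, 0.0, -1.0]]
force: [0.3, -0.6, -0.2]
grip_width: 0.314
clock: 46.8
tool_pos: [0.4209, -0.2614, 0.2285]
eef_rot: [[1.0, -0.013, -0.0], [-0.013, -1.0, 0.0], [-0.0, -0.0, -1.0]]
force: [-0.1, -0.2, -2.3]
grip_width: 0.317
t 46.8 pos [ 0.4209 -0.2614  0.2285] F [-0.1 -0.2 -2.3] w 29.2
turn units [-0.002  0.002 -0.004] then shift units [-0.087 -9.68  -0.031]
```

View pics/w28.png

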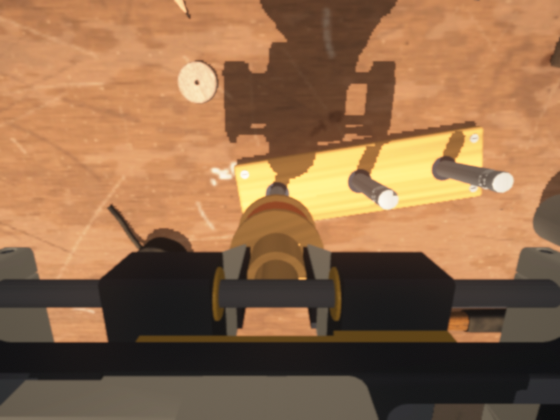

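```bash
python3 -m handwheel '[[[0.3,-0.7,0,0,0,0],[0.4,-0.9,0,0,0,0],[0.4,-0.9,0,0,0,0],[0.3,-0.9,0,0,0,0],[0,-0.9,0,0,0,0],[0,-0.9,0,0,0,0],[-0.3,-0.9,0,0,0,0],[-0.4,-0.9,0,0,0,0],[-0.4,-0.9,0,0,0,0],[-0.3,-0.7,0,0,0,0]]]'
python3 -m handwheel '[[[-0.09,-0.6,0,0,0,0],[0,-0.4,0,0,0,0],[0,0,0,0,0,0],[0,0,0,0,0,0],[0,0,0,0,0,0],[0,0,0,0,0,0]]]'
python3 go.py .4225 .2226 .145 -0.7
```

```text
clock: 47.85
tool_pos: [0.4244, 0.1708, 0.2277]
eef_rot: [[1.0, -0.011, -0.002], [-0.011, -1.0, -0.0], [-0.002, 0.0, -1.0]]
force: [0.6, -0.3, -0.9]
grip_width: 0.318
clock: 48.45
tool_pos: [0.4229, 0.217, 0.2283]
eef_rot: [[1.0, -0.015, -0.001], [-0.015, -1.0, -0.001], [-0.001, 0.001, -1.0]]
force: [-0.1, -0.1, -0.6]
grip_width: 0.314
t 48.45 pos [0.4229 0.217  0.2283] F [-0.1 -0.1 -0.6] w 28.9
turn units [ 0.006  0.006 -0.023] then shift units [-0.01  -0.112  1.667]
```

```bash
python3 -m handwheel '[[[0,-0.08,0.5,0,0,0],[0,0,0.5,0,0,0],[0,0,0.4,0,0,0],[0,0,0.2,0,0,0],[0,0,0,0,0,0],[0,0,0,0,0,0],[0,0,0,0,0,0],[0,0,0,0,0,0]]]'
python3 go.py .4225 .2226 .0945 -0.7
python3 - <<'E'
from h import *
s,p=snap('scene','s29.png')
im=p['img'][:,:,::-1]; cv2.imwrite('pics/s29z.png',cv2.resize(im[130:260,110:290],None,fx=4,fy=4))
E
```

```text
clock: 49.25
tool_pos: [0.4235, 0.2227, 0.1497]
eef_rot: [[1.0, -0.013, 0.002], [-0.013, -1.0, 0.001], [0.002, -0.001, -1.0]]
force: [-0.6, 0.3, -1.3]
grip_width: 0.32
t 49.25 pos [0.4235 0.2227 0.1497] F [-0.6  0.3 -1.3] w 29.4
turn units [-0.008 -0.013 -0.006] then shift units [-0.021  0.002  1.104]
```

View pics/s29z.png

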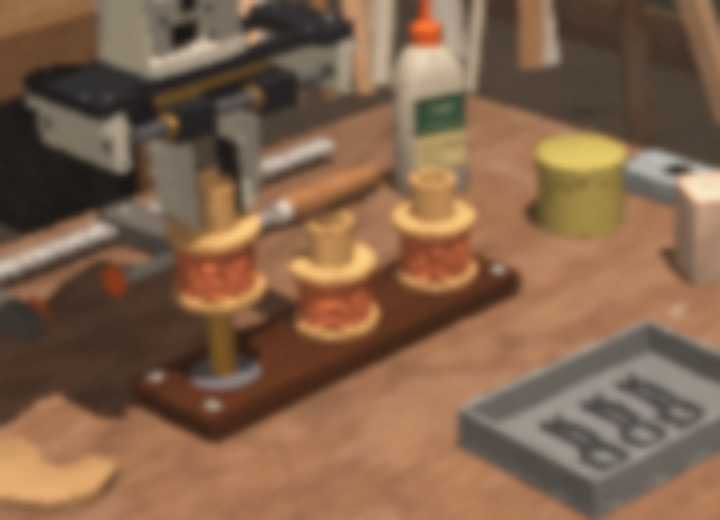

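```bash
python3 -m handwheel '[[[0,0,0.2,0,0,0],[0,0,0.2,0,0,0],[0,0,0,0,0,0],[0,0,0,0,0,0]]]'
python3 -m handwheel '[[[0,0,0.2,0,0,0],[0,0,0.2,0,0,0],[0,0,0.12,0,0,0],[0,0,0.08,0,0,0],[0,0,0,0,0,0],[0,0,0,0,0,0],[0,0,0,0,0,0]]]'
python3 go.py .4225 .2226 .0945 -0.7
```

```text
clock: 49.7
tool_pos: [0.4223, 0.2221, 0.128]
eef_rot: [[1.0, -0.013, -0.001], [-0.013, -1.0, -0.001], [-0.001, 0.001, -1.0]]
force: [1.1, 0.5, -0.8]
grip_width: 0.319
clock: 50.4
tool_pos: [0.4231, 0.2226, 0.099]
eef_rot: [[1.0, -0.013, 0.0], [-0.013, -1.0, 0.0], [0.0, -0.0, -1.0]]
force: [-0.0, -0.0, -1.1]
grip_width: 0.32
t 50.4 pos [0.4231 0.2226 0.099 ] F [-0.  -0.  -1.1] w 29.4
turn units [-0.003 -0.004 -0.005] then shift units [-0.012 -0.001  0.09 ]
```

```bash
python3 -m handwheel '[[[0,0,0.08,0,0,0],[0,0,0,0,0,0],[0,0,0,0,0,0]]]'
python3 -m handwheel '[[[0,0,0,0,0,0],[0,0,0,0,0,0],[0,0,0,0,0,0],[0,0,0,0,0,0]]]' 0.5
python3 -m handwheel '[[[0,0,-0.2,0,0,0],[0,0,-0.4,0,0,0],[0,0,-0.6,0,0,0],[0,0,-0.8,0,0,0],[0,0,-0.8,0,0,0],[0,0.8,-0.4,0,0,0],[0,0.8,0,0,0,0],[0,0.5,0,0,0,0],[0,0,0,0,0,0]]]'
python3 - <<'E'
from h import *
s,p=snap('scene','s30.png')
im=p['img'][:,:,::-1]; cv2.imwrite('pics/s30z.png',cv2.resize(im[130:270,110:310],None,fx=3.9,fy=3.9))
s,p=snap('top','t30.png'); im=p['img'][:,:,::-1]; cv2.imwrite('pics/t30z.png',cv2.resize(im[120:320,130:440],None,fx=2.5,fy=2.5))
print(np.round(s['tool_pos'],3))
E
```

```text
clock: 50.7
tool_pos: [0.4228, 0.2223, 0.0946]
eef_rot: [[1.0, -0.013, -0.0], [-0.013, -1.0, -0.0], [-0.0, 0.0, -1.0]]
force: [-0.1, 0.3, -0.6]
grip_width: 0.319
clock: 51.1
tool_pos: [0.423, 0.2225, 0.0949]
eef_rot: [[1.0, -0.013, 0.0], [-0.013, -1.0, 0.0], [0.0, -0.0, -1.0]]
force: [0.4, 0.1, 0.1]
grip_width: 0.502
clock: 52.0
tool_pos: [0.4215, 0.1135, 0.2557]
eef_rot: [[1.0, -0.019, 0.001], [-0.019, -1.0, -0.001], [0.001, 0.001, -1.0]]
force: [0.7, 0.5, -0.0]
grip_width: 0.496
[0.422 0.116 0.256]
```

View pics/s30z.png

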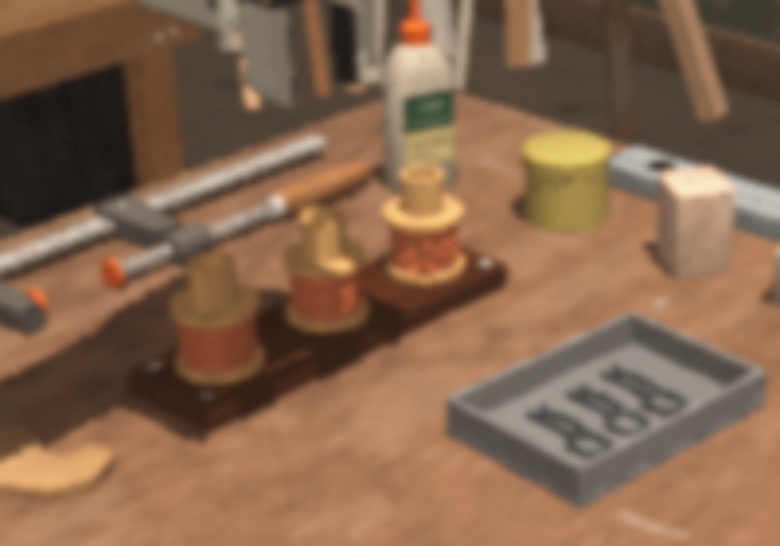

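View pics/t30z.png

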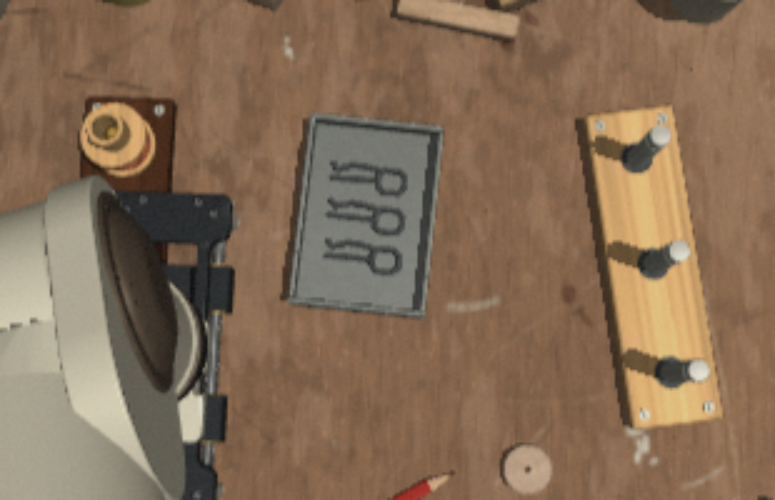

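The scene view shows all three bobbins neck up on the stand. The top view shows the rack empty and the three clips inside the tray around (365,218). One last numeric check, then hand in.

Run:
```python
from h import *
np.set_printoptions(precision=4,suppress=True)
s,p=snap('wrist','w31.png')
for d in bot.find_in(p,'bobbin_0_mid')[:4]: print(round(d['p'],2),w(s,p,d['centre']))
```

```text
0.72 [0.4206 0.2231 0.0653]
```

View pics/w31.png

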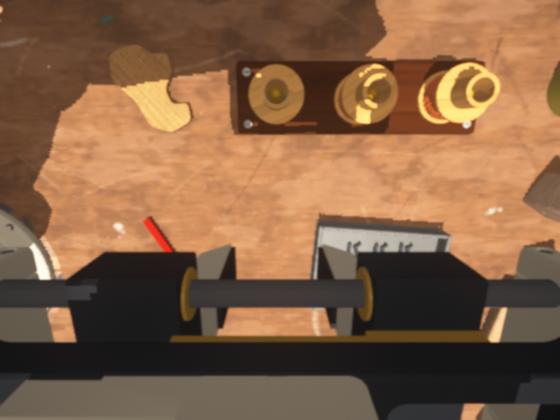

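The three bobbins sit upright at (276,93), (367,95) and (468,93) with the spindle tips visible in their bores. The reported surface height of 65 mm matches the upper flange of a seated bobbin.

```bash
python3 -c "
from workcell import bot
print(bot.job_done(), bot.state()['clock'])"
```

```text
the job is handed in; nothing more can be done
the job is handed in; nothing more can be done
```

I pulled all three clips off the rack and laid them flat in the parts tray. Then I lifted each of the three bobbins off its post and mounted it, neck up, on its own spindle of the stand. I handed the job in shortly after 52 s on the robot's clock, with the gripper open and clear of everything.

My last checks:
- **Rack:** the top view showed it empty.
- **Clips:** all three were fully inside the tray. The tray was knocked a few centimetres aside during the second bobbin's mounting, and the clips stayed in it.
- **Bobbins:** all three sat upright with the spindle tips visible in their bores. I lowered each one to within about 1.5 mm of its seated height before letting go. In the last scene view all three looked fully down on the plate.
- **Seating height:** the detector reported only the nearest bobbin in its last picture, at 65 mm, which is the upper flange height of a seated bobbin. The other two I checked by eye only.
- **Forces:** the readings at the end of each move stayed at about 2.5 N or less. No check failed or disagreed.

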